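# Check the pull gauge at its limit flag

## Task

Get the pull gauge ready for testing picture hangers: lay it in the bench cradle with its rod through the slotted end plate, then turn the black outer ring as far as it goes so that the keeper arm lies over the gauge, leaving the small centre knob on top of the ring as it is set. Then draw the rod out by its pull plate until the drag pointer stands level with the limit flag, not past it, and hold it there for a moment. Ease the rod back home without letting it snap, leaving the pointer at the flag, the gauge locked in the cradle and the things around it where they are.

Things in the scene. Friction and masses are not known exactly. Their poses are not given: they have to be found in the camera images.
- gauge_center (a point): centre of the loose pull gauge, 16 mm above its underside: a grey block 120 mm long (x), 34 wide (y), 30 high (z), 0.2 to 0.33 kg, with black ends. x points from the rod end to the plain end, z up. A steel rod leaves the -x end and carries a black pull plate. Pointer and flag stand up to 5 mm above its top, in the middle and the -x half. It is lifted by its two long sides
- pull_bar (a point): on the black upright pull plate at the end of the rod: 12 mm thick (along x), 44 mm wide (y), 4 to 46 mm above the gauge's underside; this point is on its middle, 10 mm below its top, 110 mm in -x from gauge_center with the rod home. The rod (8 mm) meets it low: rod top 29 mm, plate top 62 mm above the bench in the cradle, with 33 mm free between plate and cradle end plate
- gauge_rod (a joint): how far the rod is drawn out, m: 0 home, 0.05 at most; growing as the pull plate moves in the gauge's -x. A spring pulls it home: 2 N at 0, plus 160 N per metre
- drag_pointer (a joint): how far the drag pointer has been taken, m, on the same zero and in the same direction as gauge_rod. The rod takes the pointer along (to about 1 mm) once it has been drawn out as far as the pointer stands; the pointer stays by friction where it was last taken when the rod goes back.
- limit_flag (a joint): where the limit flag stands, m, same zero and direction as drag_pointer; the flag stays put. The pointer is level with the flag when the two values are equal
- pointer_tip (a point): the drag pointer, a thin steel bar 3 x 17 mm across the scale on top of the gauge; middle of the bar along the gauge, on the gauge's centre line. Axes as the gauge's
- flag_tip (a point): the limit flag, a steel tab 9 mm long with a pointed inner edge, on the -y side of the scale on top of the gauge; the level of its point, on the gauge's centre line. Axes as the gauge's; a pointer at smaller x than the flag has gone past it
- cradle: plywood board 12 mm thick fixed to the bench, origin under the seat, axes as the seat's. Two aluminium U saddles 44 mm either side of the seat along x (12 mm thick, 41 mm between their 8 mm cheeks, tops 38 mm above the bench) leave 76 mm for fingers between them. End plates 128 mm apart, tops 42 mm up; the -x plate has a 22 mm slot for the rod
- cradle_seat (a point): where gauge_center comes to lie when the gauge is in the cradle, 32 mm above the bench; x and y are those of the lying gauge. The gauge's underside is then 16 mm above the bench, and it has 3 to 4 mm of play each way along x and y
- lock_ring_grip (a point): centre of the black knurled outer ring, half-way up: 50 mm across, 20 mm high (50 to 70 mm above the bench), on a thinner post (38 mm) 44 mm in +x and 88 mm in -y from cradle_seat. A steel keeper arm, 16 mm wide and 7 mm thick, reaches 106 mm from the axis at the ring's foot
- keeper_tip (a point): near the free end of the keeper arm, 98 mm from the ring's axis; it passes 3 to 4 mm above the gauge's plain-end half
- lock_ring (a joint): angle of the outer ring, rad: 1.25 is the closed stop (arm along the cradle's +y, over the gauge), smaller is open (arm swung towards the cradle's +x; 0 is the open stop). It grows counter-clockwise seen from above and stays where it is left (about 0.1 N m of friction)
- trim_mark (a point): dark line at the rim of the small aluminium centre knob, 28 mm across and 16 mm high, that stands on the axis of the ring, above it (70 to 87 mm above the bench); it turns easily and is to be left as it is. 12 mm from the axis
- pin_jar: the glass pin jar that stands just behind the cradle, 50 mm across, 62 mm high; origin under its middle; leave alone
- birch_disc: loose birch disc 68 mm across, 10 mm high; origin under its middle; leave alone
- tub: the purple tub that stands near the front left of the bench, 67 mm across, 50 mm high; origin under its middle; leave alone

How it is judged:
By the outcome, as a careful person would: the job done as asked, in the order asked, and still so for the second after the job is handed in, with the robot touching nothing.
It also fails if it takes over 69 s, if anything falls off the work surface, if the arm or the gripper's body presses on something with over 40 N, if the wrist force passes 120 N, or if a joint passes its speed limit or range.

## Robot

A 6-joint arm with a two-finger parallel gripper is mounted at the origin on a cart in front of the work surface, level with it; the furniture and walls round the work are solid. World frame = base frame: x ahead of the robot, y to its left, z up, the work surface at z = 0. Lengths are in m, angles in rad, forces in N, time in s.
With the tool pointing down it reaches from about 0.325 to 0.85 m from the base axis. Payload 15.5 kg.
Tool frame: the origin (TCP) lies where the fingers leave the gripper's body, on its centre line; the fingertips stand 78 mm ahead of it and the grasp point (between the pads) lies 60 mm ahead of it (robot.hold_point_z is the distance from the TCP to the grasp point, in m); z points along the fingers, y is the direction in which the jaws open and shut (so a half turn about z gives the same grasp; the last joint's range is limited). The gripper opens to 91 mm and grips with 3 to 60 N. Pads are 32 mm wide; open, the fingers measure 118 mm over their backs; the gripper's body (76 mm by 178 mm) begins 60 mm behind the grasp point.
Start: joints at [1.075, 0.494, 1.345, -0, 1.302, -0.096], TCP at [0.243, 0.576, 0.292] pointing down, gripper open.
Joint ranges: [-2.91, 2.91], [-0.82, 2.16], [0.22, 2.67], [-1.22, 4.37], [0.12, 2.79], [-3.08, 3.08]. Speed limits (rad/s): [1.89, 1.89, 2.57, 3.01, 3.01, 3.01].

## Interface

Orientations are given as a unit quaternion [x, y, z, w].
In Python, from workcell import status, camera, sign_off, robot gives the robot as it stands.
- The arm moves only by the tool play_rows, never from a script. Its argument "steps" is a list that holds one entry, the list of rows, each a list of 5 numbers: the shift along the tool's x, y, z in mm, then the turn about the tool's z in rad, then the opening, from 0 (shut) to 1 (fully open). In form: [[[x, y, z, roll, hand], ...]]. A call has 1 to 8 rows; each row shifts and turns the pose as measured when the row begins, along the tool's axes as they then stand; what a row does not reach is not made up. A row lasts 1/12 s, in which the tool goes at most 41.7 mm and 7.16 degrees, less where a joint would pass 70% of its speed; a pose out of reach is approached as far as the arm can. A call is refused whole if a number of a shift passes 41.7 or a number of a turn 0.125, either way. A call with a gripper value outside its range is refused whole. The fingers move at their own pace and stop on an object; the grip force is fixed at half the most. Time passes only in rows, so rows that do not move let the fingers close. It gives the time, the measured TCP pose, the force and the opening at its end, in the units of the state.
- status.state(): the state, without advancing time (a new reading comes with each control period).
- camera(name): name is "scene" or "top" or "wrist"; returns a dict with "pixels" (384x512x3 uint8, red, green, blue), "range_z" (384x512 float32, m along the optical axis (not along the pixel's ray), 0 where there is no reading), "fx", "fy", "cx", "cy" (pixels), "T" (4x4, takes a point from camera to world coordinates). Camera axes: x right, y down, z forward; pixel columns grow to the right and rows downward; lengths in m; the calibration is good to about 2 mm. The wrist camera is an equidistant fisheye: a pixel r from the principal point sees the ray r / f radians off the axis. A picture is of the moment at which its call begins.
- sign_off(): hands the job in, once; it reports no verdict.
The state is a dict: "t": time; "joint_positions": joint angles; "qd": joint speeds; "joint_efforts": joint torques, N m; "tool_pos": TCP position; "tool_rot": TCP orientation; "force": force on the tool from outside, world axes, zero at the start; "moment": the same for the moment, N m; "finger_gap": finger opening in m.
Only numpy, scipy, OpenCV 4.12 (cv2) and the standard library are available. Lean on these libraries where they do the work, as an engineer would, in place of code of your own. Each camera call takes 0.05 s, during which the arm holds its last target.

## Working session

There is one attempt and no reset: what is moved stays moved. The work goes in short steps, Python scripts to look and compute and a tool call to move; the robot and the scene stay as the last step left them, time stands still between calls to the robot, and variables do not carry over. Pictures are saved under pics/ and viewed, and the job is handed in when it is done.

Besides the shell and the picture viewer there is one more tool, called after "Emit:" in YAML: its name, and indented under it one key for each argument. play_rows: Moves the arm, as the interface text tells. Its arguments: {"type":"object","properties":{"steps":{"type":"array","items":{"type":"array","items":{"type":"array","items":{"type":"number"}}}}},"required":["steps"]}

```bash
ls; mkdir -p pics
cat > h.py <<'E'
import numpy as np, cv2
from workcell import status, camera, sign_off, robot
def snap(n,name):
    c=camera(n); cv2.imwrite(f'pics/{name}.png',cv2.cvtColor(c['pixels'],cv2.COLOR_RGB2BGR))
    np.savez(f'pics/{name}.npz',**{k:np.array(v) for k,v in c.items()}); return c
def ld(name): return dict(np.load(f'pics/{name}.npz'))
def ray(c,u,v,fish=False):
    x=(u-c['cx'])/c['fx'];y=(v-c['cy'])/c['fy']
    if fish:
        r=np.hypot(x,y); d=np.array([np.sin(r)*x/max(r,1e-9),np.sin(r)*y/max(r,1e-9),np.cos(r)])
    else: d=np.array([x,y,1.])
    return c['T'][:3,3],c['T'][:3,:3]@d
def onz(c,u,v,z,fish=False):
    o,d=ray(c,u,v,fish); return o+d*(z-o[2])/d[2]
def dep(c,u,v,fish=False):
    o,d=ray(c,u,v,fish)
    if fish:
        x=(u-c['cx'])/c['fx'];y=(v-c['cy'])/c['fy']; d=d/np.cos(np.hypot(x,y))
    return o+d*c['range_z'][int(round(v)),int(round(u))]
def proj(c,p):
    q=np.linalg.inv(c['T'])@np.r_[p,1]; return q[:2]/q[2]*[c['fx'],c['fy']]+[c['cx'],c['cy']]
def tri(c1,p1,c2,p2,f1=False,f2=False):
    o1,d1=ray(c1,*p1,f1);o2,d2=ray(c2,*p2,f2); d1=d1/np.linalg.norm(d1);d2=d2/np.linalg.norm(d2)
    s=np.linalg.lstsq(np.c_[d1,-d2],o2-o1,rcond=None)[0]
    a=o1+d1*s[0];b=o2+d2*s[1]; return (a+b)/2,np.linalg.norm(a-b)
E
python3 - <<'E'
from h import *
for n in ['scene','top','wrist']:
    c=snap(n,n+'0'); print(n,c['fx'],c['cx'],c['cy'],np.round(c['T'],3).tolist())
print(status.state()); print([a for a in dir(robot) if a[0]!='_'])
E
```

```text
pics
scene 490.9749739556897 249.23532357645442 186.870855736001 [[0.865, -0.278, 0.419, -0.111], [-0.502, -0.489, 0.713, -1.146], [0.007, -0.827, -0.562, 0.999], [0.0, 0.0, 0.0, 1.0]]
top 479.2612350445016 254.3701025712771 189.0263356171366 [[-0.089, -0.975, 0.205, 0.265], [-0.996, 0.087, -0.016, 0.066], [-0.003, -0.205, -0.979, 1.56], [0.0, 0.0, 0.0, 1.0]]
wrist 297.3186396354542 251.9561831079011 198.0941974854464 [[0.389, 0.887, 0.25, 0.173], [0.921, -0.374, -0.107, 0.605], [-0.001, 0.272, -0.962, 0.384], [0.0, 0.0, 0.0, 1.0]]
{'t': 0.15, 'joint_positions': array([ 1.07550672e+00,  4.94048872e-01,  1.34595567e+00,  2.82904285e-05,
        1.30248615e+00, -9.55131141e-02]), 'qd': array([-0.00041762, -0.00051385, -0.00158795, -0.00086309,  0.00059371,
        0.00116657]), 'joint_efforts': array([ 1.45162088e-03, -8.79203224e+01, -3.82049525e+01,  7.07981572e-02,
        5.01392630e-02, -6.76161267e-05]), 'tool_pos': array([0.24315982, 0.57554142, 0.29178119]), 'tool_rot': array([ 1.98563466e-01,  9.80087929e-01, -4.25602743e-04, -1.43767773e-04]), 'force': array([ 0.58333486,  0.41718507, -0.21876038]), 'moment': array([0.07146674, 0.01966443, 0.04374503]), 'finger_gap': 0.09109991244301135}
['IKError', 'hold_point_z']
```

```bash
python3 -c "
import cv2
for n in ['scene0','top0','wrist0']:
    cv2.imwrite(f'pics/{n}b.png',cv2.resize(cv2.imread(f'pics/{n}.png'),(800,600),interpolation=cv2.INTER_CUBIC))"
```

```text
(no output)
```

View pics/scene0b.png

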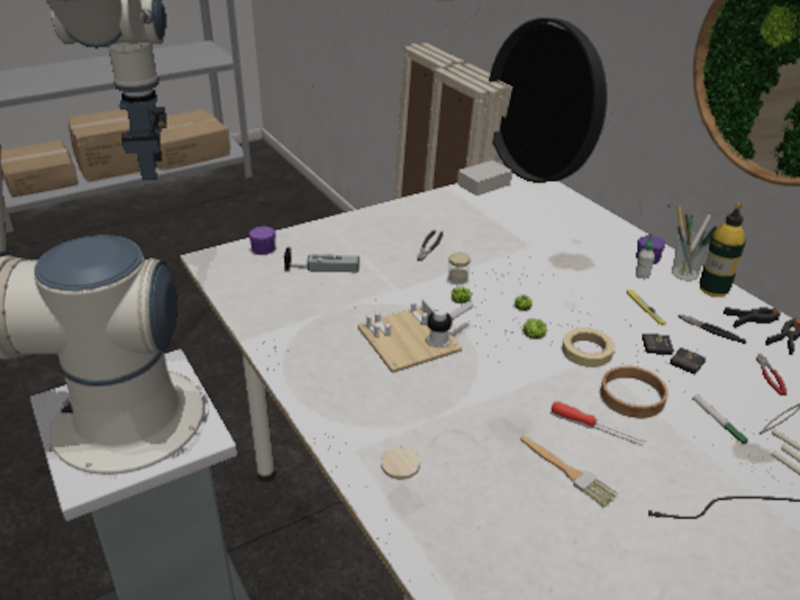

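View pics/top0b.png

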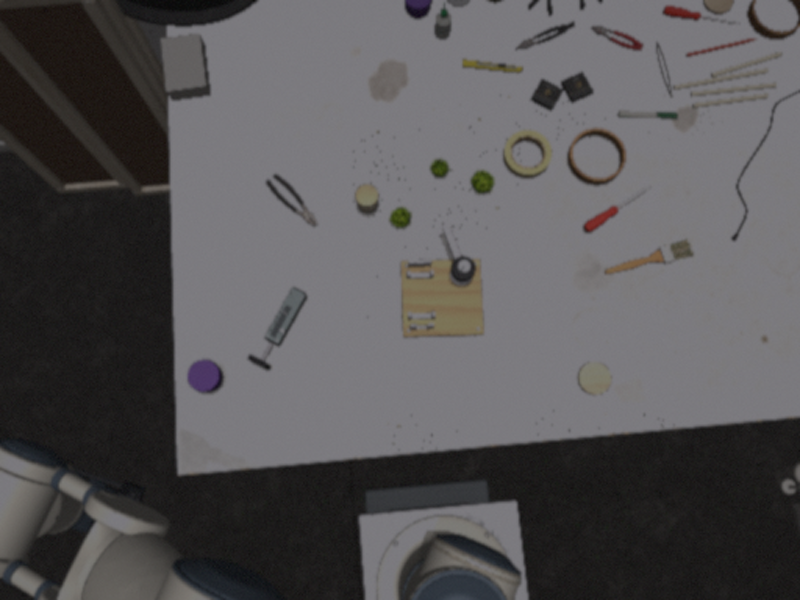

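View pics/wrist0b.png

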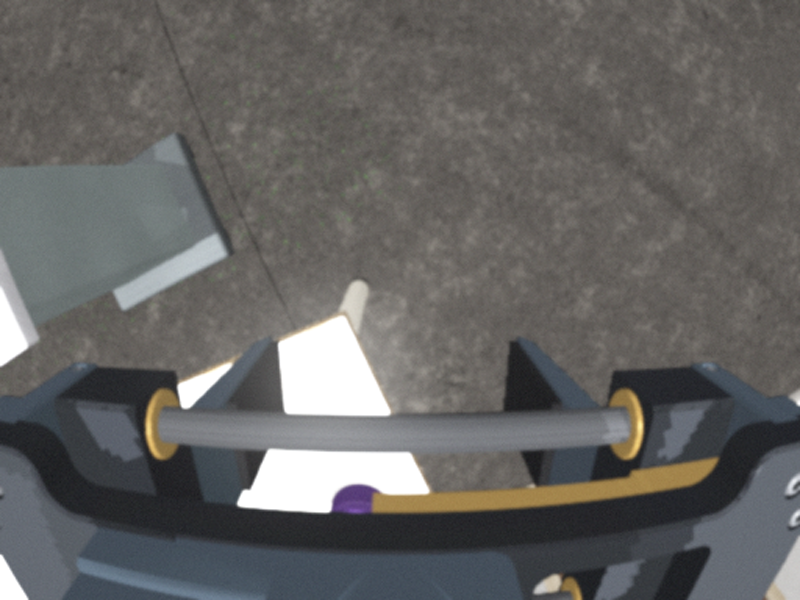

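Run:
```python
import cv2
t=cv2.imread('pics/top0.png'); s=cv2.imread('pics/scene0.png')
cv2.imwrite('pics/tA.png',cv2.resize(t[170:250,140:220],(600,600),interpolation=cv2.INTER_CUBIC)) #x7.5
cv2.imwrite('pics/tB.png',cv2.resize(t[140:220,240:320],(600,600),interpolation=cv2.INTER_CUBIC))
cv2.imwrite('pics/sA.png',cv2.resize(s[150:180,170:240],(770,330),interpolation=cv2.INTER_CUBIC)) #x11
cv2.imwrite('pics/sB.png',cv2.resize(s[155:240,220:310],(720,600),interpolation=cv2.INTER_CUBIC))
```

```text
(no output)
```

View pics/tA.png

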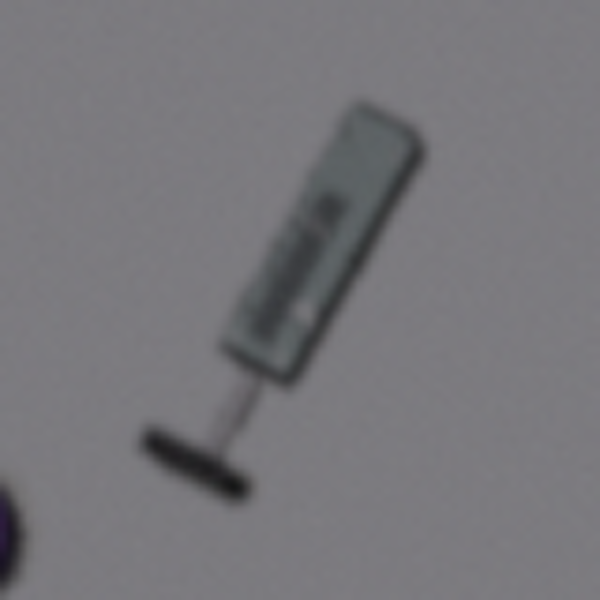

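View pics/tB.png

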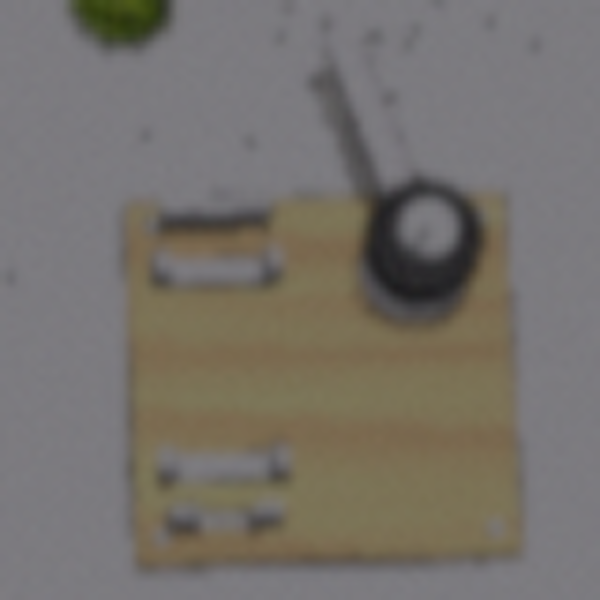

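View pics/sA.png

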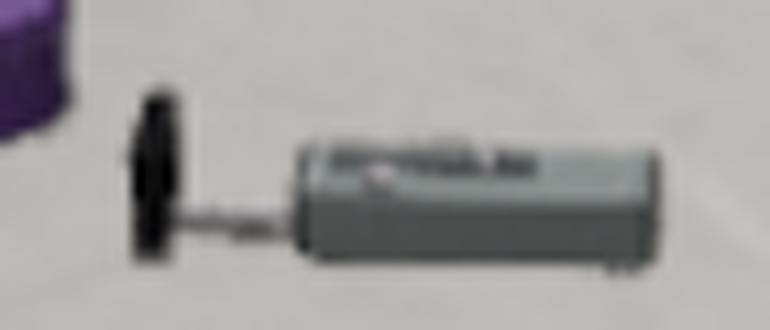

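View pics/sB.png

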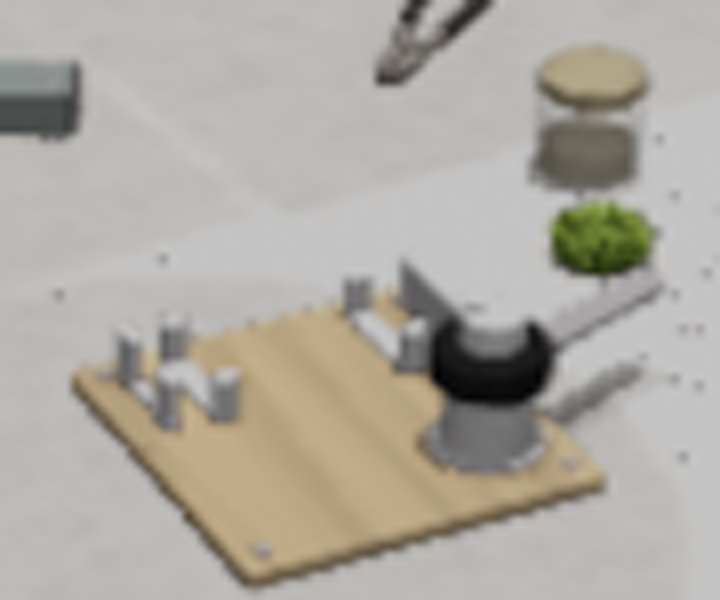

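Run:
```python
from h import *
t=ld('top0'); s=ld('scene0')
A=lambda x,y:(140+x/7.5-.43,170+y/7.5-.43)
B=lambda x,y:(240+x/7.5-.43,140+y/7.5-.43)
SA=lambda x,y:(170+x/11-.45,150+y/11-.45)
P=lambda n,p:print(n,np.round(p,4))
for n,q in dict(c=(324,244),pl=(390,122),ro=(259,365)).items(): P(n,onz(t,*A(*q),.031));P(n+'dep',dep(t,*A(*q)))
P('bar',onz(t,*A(196,466),.046))
for n,q in dict(sad1=(217,268),sad2=(225,465)).items(): P(n,onz(t,*B(*q),.02));
P('e+',onz(t,*B(213,218),.042));P('e-',onz(t,*B(225,518),.042))
P('knob',onz(t,*B(430,228),.087));P('knobdep',dep(t,*B(430,228)))
P('keeper',onz(t,*B(325,75),.05))
for q in [(130,205),(508,200),(520,555),(138,565)]: P('bd',onz(t,*B(*q),.012))
# triangulate plain end top corners
for n,a,b in [('pl_r',(420,145),(655,150)),('rodR',(290,385),(300,205))]:
    print(n,tri(t,A(*a),s,SA(*b)))
```

```text
c [0.5626 0.2761 0.031 ]
cdep [0.5631 0.2764 0.0289]
pl [0.614  0.2444 0.031 ]
pldep [0.615  0.2449 0.0265]
ro [0.5124 0.307  0.031 ]
rodep [0.5128 0.3074 0.0286]
bar [0.4693 0.3335 0.046 ]
sad1 [ 0.6293 -0.0097  0.02  ]
sad2 [ 0.5412 -0.0048  0.02  ]
e+ [ 0.6465 -0.009   0.042 ]
e- [ 0.5144 -0.0016  0.042 ]
knob [ 0.6227 -0.0976  0.087 ]
knobdep [ 0.6233 -0.0978  0.0846]
keeper [ 0.7042 -0.0634  0.05  ]
bd [0.6633 0.0257 0.012 ]
bd [ 0.6506 -0.1417  0.012 ]
bd [ 0.4916 -0.1292  0.012 ]
bd [0.5021 0.0368 0.012 ]
pl_r (array([0.60276284, 0.22810624, 0.05118723]), np.float64(0.009750958400078058))
rodR (array([0.50508617, 0.29477019, 0.02416461]), np.float64(0.003002116568467625))
```

```bash
cat >> h.py <<'E'
from scipy.spatial.transform import Rotation as R
def togo(p,yaw=None):
    s=status.state(); M=R.from_quat(s['tool_rot']).as_matrix()
    d=M.T@(np.array(p)-s['tool_pos'])*1e3
    y=np.arctan2(M[1,1],M[0,1]); out=[np.round(d,1)]
    if yaw is not None:
        r=-(yaw-y); r=(r+np.pi/2)%np.pi-np.pi/2; out.append(('roll',round(r,3)))
    print('t',round(s['t'],2),'pos',np.round(s['tool_pos'],4),'yaw',round(np.degrees(y),2),'togo mm',*out,'F',np.round(s['force'],1),'gap',round(s['finger_gap'],4))
E
python3 - <<'E'
from h import *
togo([.562,.276,.2],np.radians(58.5))
E
```

```text
t 0.15 pos [0.2432 0.5755 0.2918] yaw 67.09 togo mm [-410.3 -151.7   91.9] ('roll', np.float64(0.15)) F [ 0.6  0.4 -0.2] gap 0.0911
```

Emit:
play_rows:
  steps:
    - [[-33,-12.5,0,0,1],[-33,-12.5,0,0,1],[-33,-12.5,0,0,1],[-33,-12.5,5,0.05,1],[-33,-11,10,0.05,1],[-33,-11,10,0.05,1],[-33,-11,10,0,1],[-33,-11,10,0,1]]

```text
t: 0.82
tool_pos: [0.4421, 0.3724, 0.2455]
tool_rot: [0.27, 0.963, 0.001, 0.0]
force: [-0.3, 0.9, -0.1]
finger_gap: 0.0913
```

Run:
```python
from h import *
togo([.562,.276,.2],np.radians(58.5))
```

```text
t 0.82 pos [0.4421 0.3724 0.2455] yaw 58.65 togo mm [-152.6  -20.1   45.3] ('roll', np.float64(0.003)) F [-0.3  0.9 -0.1] gap 0.0913
```

Run:
```python
from h import *
c=snap('wrist','w1'); cv2.imwrite('pics/w1b.png',cv2.resize(cv2.imread('pics/w1.png'),(800,600),interpolation=cv2.INTER_CUBIC))
```

```text
(no output)
```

View pics/w1b.png

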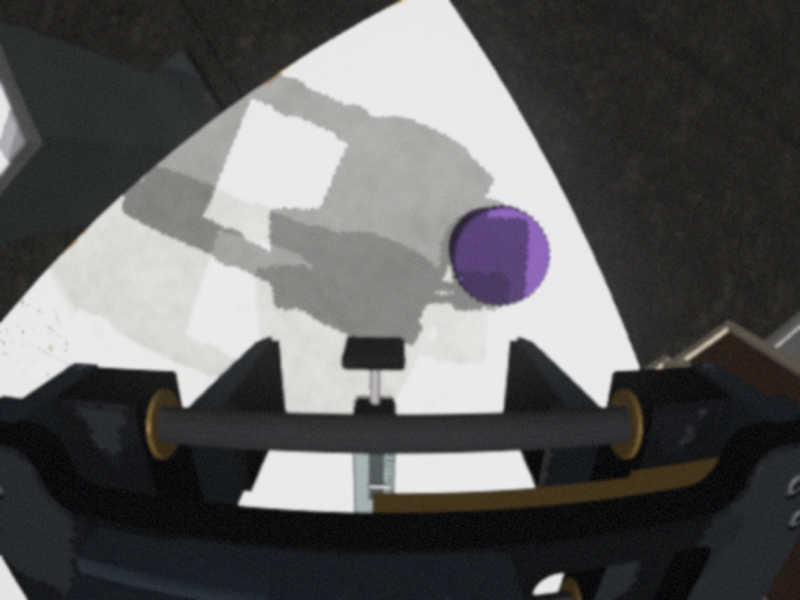

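Emit:
play_rows:
  steps:
    - [[-26,-4,5,0,1],[-26,-4,5,0,1],[-24,-3,5,0,1],[-16,-3,5,0,1],[-8,0,0,0,1],[0,0,0,0,1]]

```text
t: 1.37
tool_pos: [0.5277, 0.2966, 0.2205]
tool_rot: [0.274, 0.962, -0.002, -0.001]
force: [0.5, -1.0, 0.6]
finger_gap: 0.0916
```

Run:
```python
from h import *
togo([.562,.276,.2],np.radians(58.5))
c=snap('wrist','w2'); cv2.imwrite('pics/w2b.png',cv2.resize(cv2.imread('pics/w2.png'),(800,600),interpolation=cv2.INTER_CUBIC))
```

```text
t 1.37 pos [0.5277 0.2966 0.2205] yaw 58.21 togo mm [-40.    0.6  20.5] ('roll', np.float64(-0.005)) F [ 0.5 -1.   0.6] gap 0.0916
```

View pics/w2b.png

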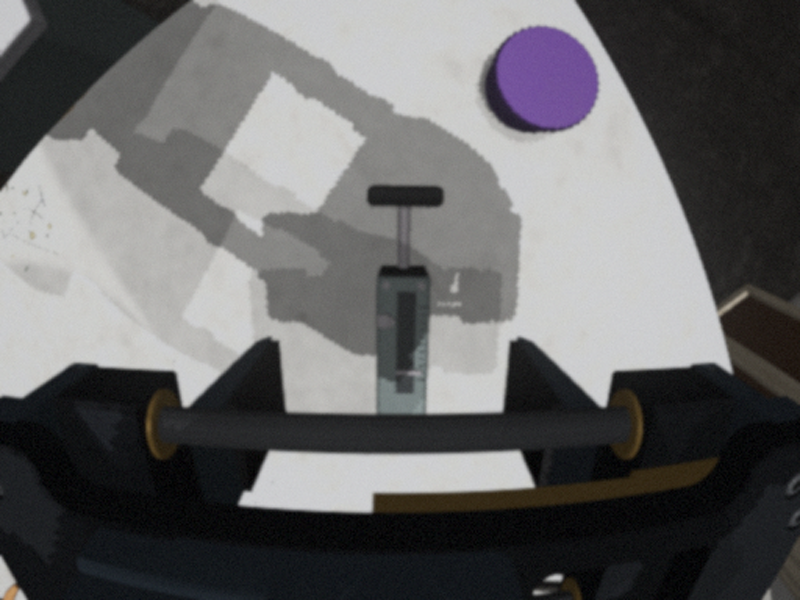

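Run:
```python
from h import *
a=cv2.imread('pics/w2.png'); b=cv2.imread('pics/w1.png')
cv2.imwrite('pics/w2c.png',cv2.resize(a[110:270,220:300],(400,800),interpolation=cv2.INTER_CUBIC)[:,:][0:800]) #x5
cv2.imwrite('pics/w2c.png',cv2.resize(a[112:270,220:300],None,fx=3.75,fy=3.75,interpolation=cv2.INTER_CUBIC))
cv2.imwrite('pics/w1c.png',cv2.resize(b[210:330,200:280],None,fx=5,fy=5,interpolation=cv2.INTER_CUBIC))
```

```text
(no output)
```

View pics/w2c.png

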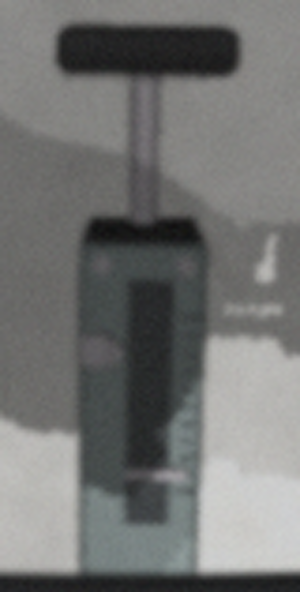

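View pics/w1c.png

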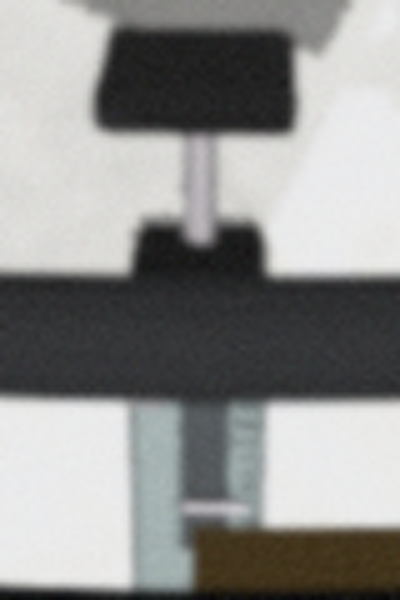

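Run:
```python
from h import *
a=ld('w2'); b=ld('w1')
A=lambda x,y:(220+x/3.75-.37,112+y/3.75-.37)
B=lambda x,y:(200+x/5-.4,210+y/5-.4)
P=lambda n,p:print(n,np.round(p,4))
print('ptr',tri(a,A(150,474),b,B(209,508),True,True))
print('rodbase',tri(a,A(145,222),b,B(201,243),True,True))
gl=onz(a,*A(81,240),.031,True);gr=onz(a,*A(204,240),.031,True)
g3=onz(a,*A(80,560),.031,True);g4=onz(a,*A(196,560),.031,True)
for n,p in [('gl',gl),('gr',gr),('g3',g3),('g4',g4)]: P(n,p)
print(np.linalg.norm(gl-gr),np.linalg.norm(g3-g4))
ax=(g3+g4-gl-gr)/2; ax/=np.linalg.norm(ax); print('yaw',np.degrees(np.arctan2(ax[1],ax[0])))
rod_end=(onz(a,*A(145,222),.031,True)); P('rodend top edge',rod_end); P('centre',rod_end+ax*.06)
bar=onz(a,*A(148,50),.046,True); P('bar',bar); P('centre',bar+ax*.11)
P('ptr',onz(a,*A(155,474),.035,True));P('flag',onz(a,*A(122,352),.035,True))
for q in [(145,260),(100,400),(165,540),(148,50)]: P('dep',dep(a,*A(*q),True))
```

```text
ptr (array([0.56922736, 0.27933469, 0.03404274]), np.float64(0.0006708016340460635))
rodbase (array([0.51272866, 0.31231282, 0.01276173]), np.float64(2.359455246518258e-05))
gl [0.505  0.2973 0.031 ]
gr [0.5217 0.3243 0.031 ]
g3 [0.5826 0.2477 0.031 ]
g4 [0.6    0.2757 0.031 ]
0.03173277380230889 0.03295321974568394
yaw -32.22143480318016
rodend top edge [0.5097 0.3138 0.031 ]
centre [0.5604 0.2818 0.031 ]
bar [0.472  0.3375 0.046 ]
centre [0.5651 0.2788 0.046 ]
ptr [0.5693 0.2804 0.035 ]
flag [0.5352 0.2911 0.035 ]
dep [0.5185 0.3084 0.0297]
dep [0.545  0.278  0.0297]
dep [0.59   0.2714 0.0306]
dep [0.472  0.3375 0.047 ]
```

Run:
```python
from h import *
togo([.564,.2793,.085],np.radians(57.8))
```

```text
t 1.42 pos [0.527  0.297  0.2205] yaw 58.22 togo mm [-41.1   5.  135.4] ('roll', np.float64(0.007)) F [ 0.   0.3 -0.6] gap 0.0909
```

Emit:
play_rows:
  steps:
    - [[-20,3,10,0.007,1],[-20,2,25,0,1],[-3,0,30,0,1],[0,0,30,0,1],[0,0,20,0,1],[0,0,10,0,1],[0,0,0,0,1]]

```text
t: 2.0
tool_pos: [0.5636, 0.2855, 0.095]
tool_rot: [0.274, 0.962, 0.001, 0.0]
force: [-0.0, -0.5, 0.9]
finger_gap: 0.0911
```

Run:
```python
from h import *
togo([.564,.2793,.085],np.radians(57.8))
```

```text
t 2.0 pos [0.5636 0.2855 0.095 ] yaw 58.15 togo mm [-3.6 -5.1 10. ] ('roll', np.float64(0.006)) F [-0.  -0.5  0.9] gap 0.0911
```

Emit:
play_rows:
  steps:
    - [[-3,-5,5,0.006,1],[0,0,5,0,1],[0,0,0,0,1]]

```text
t: 2.25
tool_pos: [0.5631, 0.2812, 0.0868]
tool_rot: [0.276, 0.961, 0.002, 0.001]
force: [0.1, 0.6, 0.8]
finger_gap: 0.0915
```

Run:
```python
from h import *
togo([.564,.2793,.085],np.radians(57.8))
c=snap('wrist','w3'); cv2.imwrite('pics/w3b.png',cv2.resize(cv2.imread('pics/w3.png'),(800,600),interpolation=cv2.INTER_CUBIC))
togo([.564,.2793,.085],np.radians(57.8))
```

```text
t 2.25 pos [0.5631 0.2812 0.0868] yaw 57.9 togo mm [-1.8 -1.1  1.8] ('roll', np.float64(0.002)) F [0.1 0.6 0.8] gap 0.0915
t 2.3 pos [0.5633 0.2812 0.0873] yaw 57.89 togo mm [-1.6 -1.3  2.3] ('roll', np.float64(0.002)) F [-0.3 -0.4  0.4] gap 0.0913
```

View pics/w3b.png

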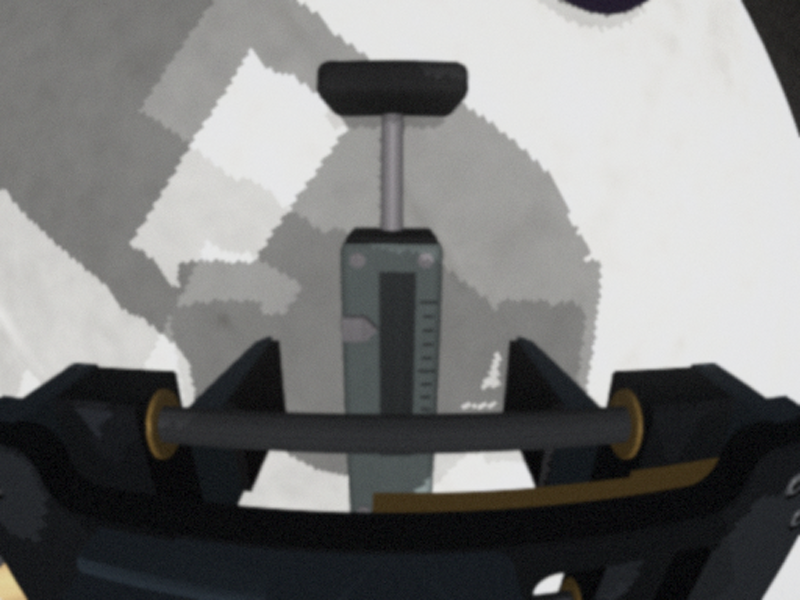

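Emit:
play_rows:
  steps:
    - [[-1.5,-1,2,0,0.5],[0,0,0,0,0.3],[0,0,0,0,0],[0,0,0,0,0],[0,0,0,0,0],[0,0,0,0,0]]

```text
t: 2.8
tool_pos: [0.5657, 0.2799, 0.0883]
tool_rot: [0.277, 0.961, 0.003, 0.003]
force: [-0.4, 0.5, 0.0]
finger_gap: 0.054
```

Emit:
play_rows:
  steps:
    - [[0,0,-10,0,0],[0,0,-20,0,0],[0,0,-25,0,0],[0,0,-10,0,0],[0,0,0,0,0]]

```text
t: 3.22
tool_pos: [0.5646, 0.2794, 0.157]
tool_rot: [0.277, 0.961, 0.003, 0.002]
force: [1.3, -0.2, 0.4]
finger_gap: 0.0213
```

Run:
```python
from h import *
togo([.564,.2793,.085],np.radians(57.8))
c=snap('wrist','w4'); cv2.imwrite('pics/w4b.png',cv2.resize(cv2.imread('pics/w4.png'),(800,600),interpolation=cv2.INTER_CUBIC))
togo([.585,-.007,.17],np.radians(86))
```

```text
t 3.22 pos [0.5646 0.2794 0.157 ] yaw 57.87 togo mm [ 0.7 -0.8 72. ] ('roll', np.float64(0.001)) F [ 1.3 -0.2  0.4] gap 0.0213
t 3.27 pos [0.5645 0.2794 0.1563] yaw 57.87 togo mm [-169.7 -231.5  -14.6] ('roll', np.float64(-0.491)) F [ 0.7  0.  -0.5] gap 0.0166
```

View pics/w4b.png

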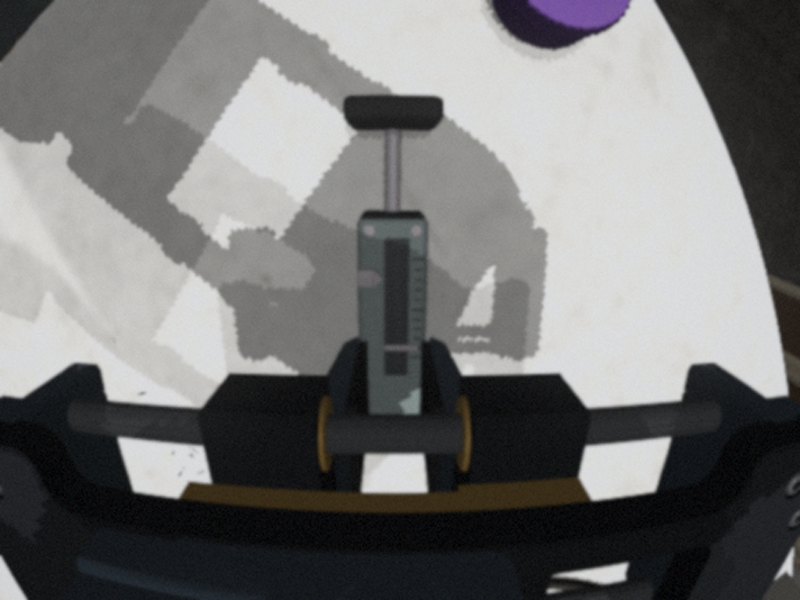

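Emit:
play_rows:
  steps:
    - [[0,0,0,0,1],[0,0,0,0,1],[0,0,0,0,1],[0,0,0,0,1],[0,0,10,0,1],[0,0,20,0,1]]

```text
t: 3.77
tool_pos: [0.5648, 0.2795, 0.1242]
tool_rot: [0.277, 0.961, 0.003, 0.003]
force: [0.5, 0.9, 0.3]
finger_gap: 0.0539
```

Emit:
play_rows:
  steps:
    - [[0,0,20,0,0.7],[0,0,15,0,0.7],[0,0,5,0,0.7],[0,0,0,0,0.7]]

```text
t: 4.1
tool_pos: [0.5635, 0.2791, 0.0785]
tool_rot: [0.277, 0.961, 0.001, 0.001]
force: [-8.3, -1.5, 60.3]
finger_gap: 0.0638
```

Run:
```python
from h import *
togo([.564,.2793,.085],np.radians(57.8))
```

```text
t 4.1 pos [0.5635 0.2791 0.0785] yaw 57.88 togo mm [-0.3  0.5 -6.5] ('roll', np.float64(0.001)) F [-8.3 -1.5 60.3] gap 0.0638
```

Emit:
play_rows:
  steps:
    - [[0,0,-7,0,0.7],[0,0,0,0,0.7],[0,0,0,0,0.7]]

```text
t: 4.35
tool_pos: [0.5632, 0.279, 0.0848]
tool_rot: [0.277, 0.961, 0.001, 0.001]
force: [-0.9, 0.6, -1.0]
finger_gap: 0.0639
```

Run:
```python
from h import *
togo([.564,.2793,.085],np.radians(57.8))
c=snap('wrist','w5'); cv2.imwrite('pics/w5b.png',cv2.resize(cv2.imread('pics/w5.png'),(800,600),interpolation=cv2.INTER_CUBIC))
togo([.564,.2793,.085],np.radians(57.8))
```

```text
t 4.35 pos [0.5632 0.279  0.0848] yaw 57.88 togo mm [-0.5  0.7 -0.2] ('roll', np.float64(0.001)) F [-0.9  0.6 -1. ] gap 0.0639
t 4.4 pos [0.5633 0.279  0.0848] yaw 57.88 togo mm [-0.5  0.6 -0.2] ('roll', np.float64(0.001)) F [ 0.5 -1.   0.1] gap 0.0639
```

View pics/w5b.png

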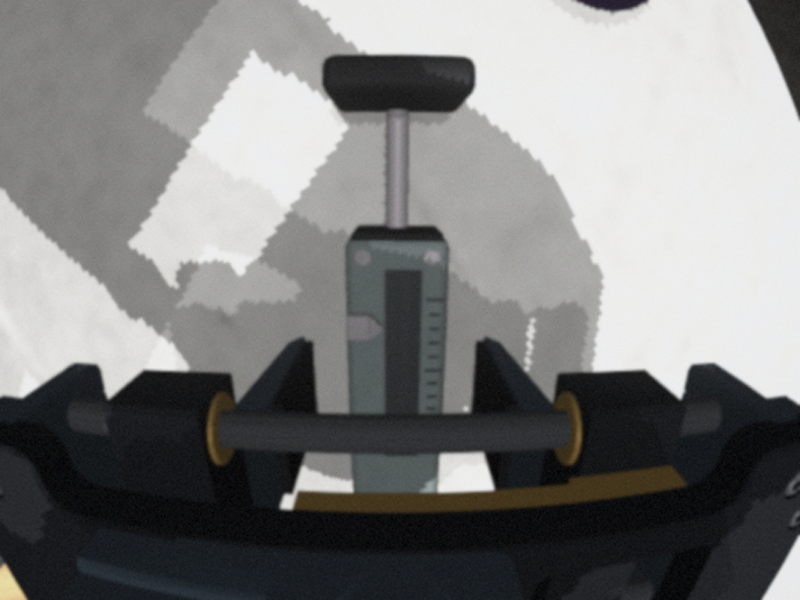

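Emit:
play_rows:
  steps:
    - [[0,0,0,0,0],[0,0,0,0,0],[0,0,0,0,0],[0,0,0,0,0],[0,0,0,0,0],[0,0,0,0,0],[0,0,0,0,0]]

```text
t: 4.98
tool_pos: [0.5628, 0.2788, 0.0834]
tool_rot: [0.277, 0.961, 0.001, 0.0]
force: [0.0, -0.3, 1.1]
finger_gap: 0.0337
```

Emit:
play_rows:
  steps:
    - [[0,0,-8,0,0],[0,0,-15,0,0],[0,0,-20,0,0],[0,0,-20,0,0],[0,0,-10,0,0],[0,0,0,0,0]]

```text
t: 5.48
tool_pos: [0.5614, 0.2781, 0.1593]
tool_rot: [0.277, 0.961, -0.001, -0.002]
force: [1.0, 0.9, -2.6]
finger_gap: 0.0341
```

Run:
```python
from h import *
togo([.585,-.007,.17],np.radians(86))
```

```text
t 5.48 pos [0.5614 0.2781 0.1593] yaw 57.88 togo mm [-171.6 -228.9  -10.6] ('roll', np.float64(-0.491)) F [ 1.   0.9 -2.6] gap 0.0341
```

Emit:
play_rows:
  steps:
    - [[-10,-15,0,-0.1,0],[-16,-26,0,-0.1,0],[-14,-30,0,-0.1,0],[-12,-32,0,-0.1,0],[-8,-34,0,-0.08,0],[-5,-34,0,0,0],[-4,-25,0,0,0],[0,0,0,0,0]]

```text
t: 6.15
tool_pos: [0.5779, 0.0618, 0.1551]
tool_rot: [0.026, 1.0, 0.0, -0.002]
force: [0.9, -0.2, -3.7]
finger_gap: 0.0336
```

Run:
```python
from h import *
togo([.585,-.007,.17],np.radians(86))
```

```text
t 6.15 pos [0.5779 0.0618 0.1551] yaw 87.08 togo mm [-10.5 -68.4 -14.9] ('roll', np.float64(0.019)) F [ 0.9 -0.2 -3.7] gap 0.0336
```

Run:
```python
from h import *
c=snap('wrist','w6'); cv2.imwrite('pics/w6b.png',cv2.resize(cv2.imread('pics/w6.png'),(800,600),interpolation=cv2.INTER_CUBIC))
```

```text
(no output)
```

View pics/w6b.png

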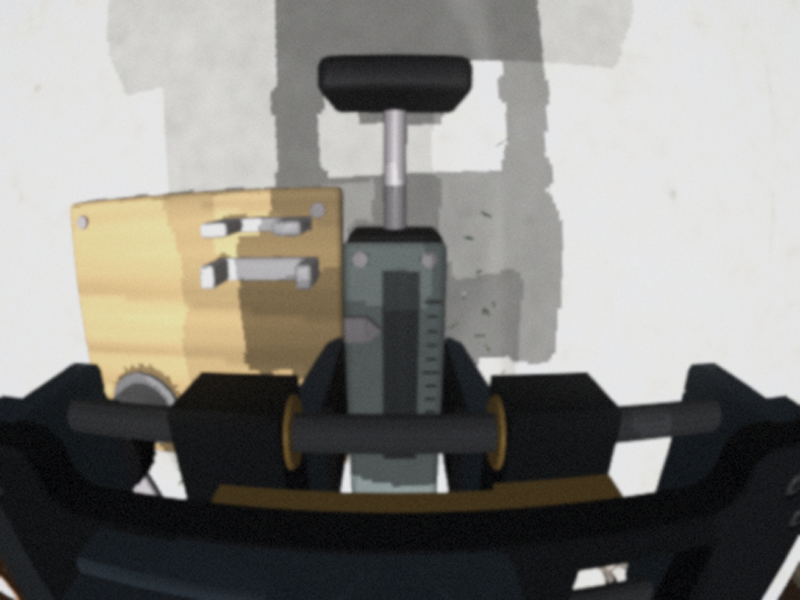

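Run:
```python
from h import *
a=cv2.imread('pics/w6.png')
cv2.imwrite('pics/w6c.png',cv2.resize(a[115:265,40:240],None,fx=4,fy=4,interpolation=cv2.INTER_CUBIC))
```

```text
(no output)
```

View pics/w6c.png

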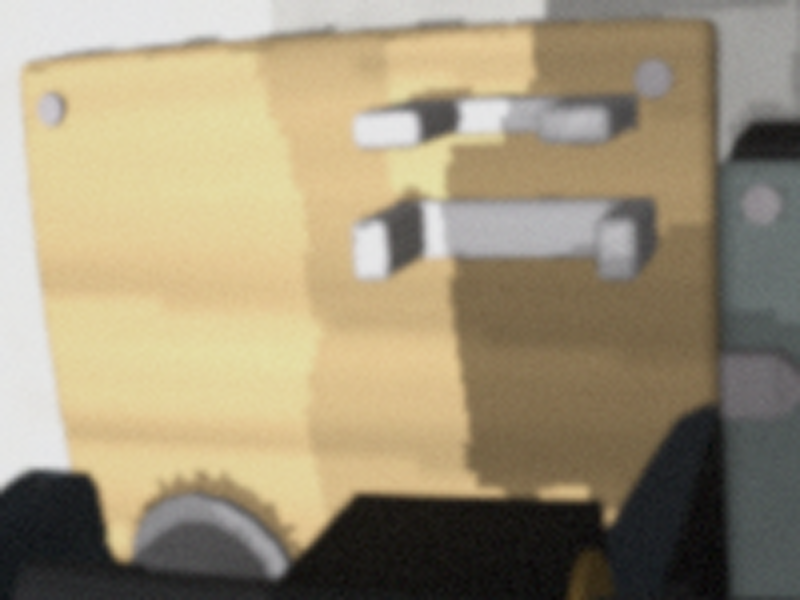

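Run:
```python
from h import *
a=ld('w6'); A=lambda x,y:(40+x/4-.37,115+y/4-.37)
def P(n,q,z):
    p=onz(a,*A(*q),z,True); print(n,np.round(p,4),'dep',np.round(dep(a,*A(*q),True),4)); return p
L=P('cheekL',(372,250),.038);Rr=P('cheekR',(618,248),.038)
print('spacing (49)',np.linalg.norm(L-Rr),'yaw', np.degrees(np.arctan2(*(Rr-L)[[1,0]]))-90)
sl=P('slotL',(420,130),.042);sr=P('slotR',(543,125),.042);print('slot(22)',np.linalg.norm(sl-sr), 'mid',(sl+sr)/2)
ol=P('oL',(356,130),.042);orr=P('oR',(610,123),.042)
print('yaw', np.degrees(np.arctan2(*(orr-ol)[[1,0]]))-90)
s1=P('scr',(50,108),.013);s2=P('scr2',(653,77),.013)
print('yaw', np.degrees(np.arctan2(*(s2-s1)[[1,0]]))-90)
y=np.radians(-4); ax=np.array([np.cos(y),np.sin(y),0])
print('seat from saddle',(L+Rr)/2+.044*ax,'from plate',(sl+sr)/2+.064*ax)
```

```text
cheekL [ 0.5388 -0.0274  0.038 ] dep [ 0.5388 -0.0275  0.0377]
cheekR [0.5416 0.0211 0.038 ] dep [0.5415 0.0211 0.0382]
spacing (49) 0.04857381676546117 yaw -3.2695470076478017
slotL [ 0.5167 -0.0132  0.042 ] dep [ 0.5167 -0.0135  0.0412]
slotR [0.5178 0.0102 0.042 ] dep [0.5178 0.0104 0.0424]
slot(22) 0.023444917990048813 mid [ 0.51722574 -0.00146026  0.042     ]
oL [ 0.5155 -0.026   0.042 ] dep [ 0.5155 -0.0261  0.0417]
oR [0.5184 0.0224 0.042 ] dep [0.5185 0.0221 0.0404]
yaw -3.4354353129515687
scr [ 0.5032 -0.1202  0.013 ] dep [ 0.5032 -0.1196  0.0137]
scr2 [0.5122 0.0258 0.013 ] dep [0.5121 0.0259 0.0135]
yaw -3.500637218645494
seat from saddle [ 0.58406131 -0.00623205  0.038     ] from plate [ 0.58106984 -0.00592467  0.042     ]
```

Run:
```python
from h import *
for nm,dz in [('w6',.0717),('w4',0),('w5',0)]:
    a=ld(nm); g=cv2.cvtColor(a['pixels'],cv2.COLOR_RGB2GRAY)
    print(nm,[int(x) for x in g[135:170,240]],[int(x) for x in g[135:170,262]])
a=ld('w6')
for q in [(240,156),(262,156),(240,170),(262,170),(253,45)]: print(q,np.round(dep(a,*q,True),4))
s=status.state();print(s['tool_pos'])
```

```text
w6 [125, 127, 129, 128, 129, 127, 128, 128, 118, 101, 62, 43, 27, 30, 27, 23, 33, 36, 37, 48, 74, 91, 102, 107, 108, 110, 112, 110, 111, 109, 112, 107, 106, 109, 113] [127, 128, 127, 127, 127, 127, 128, 129, 124, 99, 65, 36, 27, 25, 26, 27, 33, 34, 39, 53, 69, 93, 100, 101, 109, 110, 109, 111, 109, 108, 109, 110, 110, 112, 109]
w4 [48, 32, 34, 33, 50, 70, 89, 99, 105, 107, 106, 103, 107, 112, 107, 106, 100, 91, 87, 81, 82, 77, 81, 82, 79, 79, 78, 77, 83, 83, 80, 80, 82, 80, 78] [62, 31, 28, 34, 45, 68, 83, 98, 99, 104, 104, 104, 107, 108, 109, 106, 100, 96, 86, 85, 87, 86, 82, 79, 73, 63, 67, 71, 68, 64, 72, 61, 68, 70, 69]
w5 [166, 166, 168, 166, 169, 165, 165, 155, 129, 84, 50, 33, 29, 30, 35, 36, 36, 37, 61, 90, 105, 113, 110, 109, 106, 94, 94, 98, 93, 95, 94, 96, 93, 94, 93] [157, 160, 156, 157, 155, 159, 155, 154, 138, 100, 54, 32, 26, 25, 28, 34, 39, 34, 49, 79, 97, 108, 116, 121, 114, 119, 117, 116, 107, 98, 95, 94, 92, 94, 92]
(240, 156) [0.5205 0.0584 0.1011]
(262, 156) [0.5209 0.0692 0.1022]
(240, 170) [0.5274 0.058  0.1018]
(262, 170) [0.5279 0.0689 0.102 ]
(253, 45) [0.4692 0.0674 0.1169]
[0.57759156 0.06335032 0.1550035 ]
```

Run:
```python
from h import *
a=ld('w6')
for v in range(143,160,2): print(v,np.round(dep(a,245,v,True),4))
togo([.5825,-.006,.155],np.radians(86.55))
```

```text
143 [0.5225 0.0584 0.0014]
145 [0.5171 0.0605 0.0787]
147 [0.5174 0.0607 0.0882]
149 [0.5174 0.061  0.0977]
151 [0.5182 0.061  0.1002]
153 [0.5191 0.0609 0.1011]
155 [0.5201 0.0609 0.101 ]
157 [0.521  0.0609 0.1017]
159 [0.522  0.0608 0.1021]
t 6.2 pos [0.5776 0.0634 0.155 ] yaw 87.05 togo mm [ -8.5 -69.   -0.1] ('roll', np.float64(0.009)) F [-0.7 -0.6 -3.1] gap 0.0337
```

Emit:
play_rows:
  steps:
    - [[-3,-18,0,0.009,0],[-3,-22,0,0,0],[-3,-18,0,0,0],[0,-6,0,0,0],[0,0,0,0,0],[0,0,0,0,0]]

```text
t: 6.7
tool_pos: [0.5814, 0.0001, 0.1516]
tool_rot: [0.03, 1.0, 0.001, -0.005]
force: [-0.4, 0.8, -3.0]
finger_gap: 0.0339
```

Run:
```python
from h import *
togo([.5835,-.006,.1],np.radians(86.55))
```

```text
t 6.7 pos [5.814e-01 1.000e-04 1.516e-01] yaw 86.53 togo mm [-3.  -6.1 51.5] ('roll', np.float64(-0.0)) F [-0.4  0.8 -3. ] gap 0.0339
```

Emit:
play_rows:
  steps:
    - [[-2,-5,0,0,0],[-1,-2,4,0,0],[0,0,4,0,0],[0,0,0,0,0]]

```text
t: 7.03
tool_pos: [0.5838, -0.0042, 0.1424]
tool_rot: [0.029, 1.0, 0.001, -0.005]
force: [0.3, 0.3, -4.4]
finger_gap: 0.0334
```

Run:
```python
from h import *
togo([.5835,-.006,.1],np.radians(86.55))
c=snap('wrist','w7'); cv2.imwrite('pics/w7b.png',cv2.resize(cv2.imread('pics/w7.png'),(800,600),interpolation=cv2.INTER_CUBIC))
togo([.5835,-.006,.1],np.radians(86.55))
```

```text
t 7.03 pos [ 0.5838 -0.0042  0.1424] yaw 86.69 togo mm [-0.2 -1.9 42.4] ('roll', np.float64(0.002)) F [ 0.3  0.3 -4.4] gap 0.0334
t 7.08 pos [ 0.5839 -0.0042  0.1427] yaw 86.69 togo mm [-0.2 -1.9 42.7] ('roll', np.float64(0.002)) F [-0.1 -0.4 -3.6] gap 0.0338
```

View pics/w7b.png

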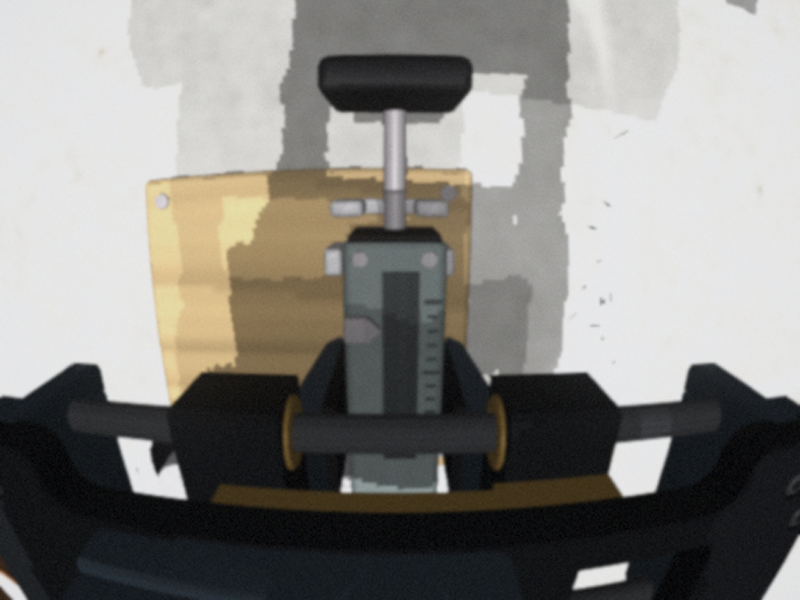

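Emit:
play_rows:
  steps:
    - [[0,-2,5,0,0],[0,0,8,0,0],[0,0,8,0,0],[0,0,0,0,0],[0,0,0,0,0]]

```text
t: 7.5
tool_pos: [0.5833, -0.0056, 0.119]
tool_rot: [0.029, 1.0, 0.001, -0.005]
force: [0.5, 0.3, -3.1]
finger_gap: 0.0336
```

Run:
```python
from h import *
togo([.5835,-.006,.0994],np.radians(86.55))
c=snap('wrist','w8'); cv2.imwrite('pics/w8b.png',cv2.resize(cv2.imread('pics/w8.png'),(800,600),interpolation=cv2.INTER_CUBIC))
togo([.5835,-.006,.0994],np.radians(86.55))
```

```text
t 7.5 pos [ 0.5833 -0.0056  0.119 ] yaw 86.72 togo mm [-0.5 -0.4 19.6] ('roll', np.float64(0.003)) F [ 0.5  0.3 -3.1] gap 0.0336
t 7.55 pos [ 0.5831 -0.0056  0.119 ] yaw 86.73 togo mm [-0.6 -0.4 19.5] ('roll', np.float64(0.003)) F [-0.2 -0.4 -3.2] gap 0.0339
```

View pics/w8b.png

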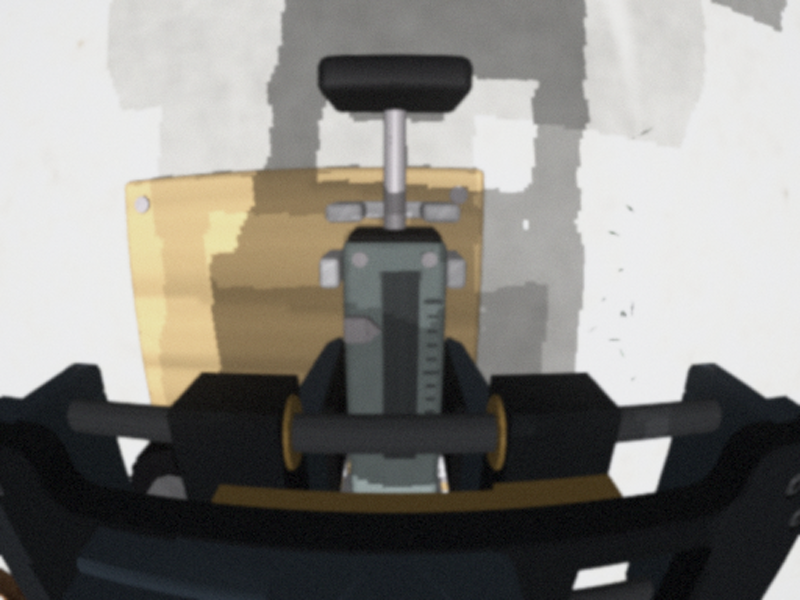

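Run:
```python
from h import *
a=ld('w8')
for v in range(127,150,1): print(v,np.round(dep(a,221,v,True),4), np.round(dep(a,245,v,True),4),np.round(dep(a,240,v+8,True),4))
```

```text
127 [ 0.5115 -0.0225  0.011 ] [ 0.5126 -0.0064  0.0119] [ 0.5174 -0.0098  0.0186]
128 [ 0.5122 -0.0225  0.0121] [ 0.5132 -0.0064  0.0124] [ 0.5181 -0.0099  0.0174]
129 [ 0.5124 -0.0208  0.0288] [ 0.5137 -0.0063  0.0186] [ 0.5188 -0.0099  0.0173]
130 [ 0.5126 -0.0195  0.0417] [ 0.5144 -0.0064  0.0184] [ 0.5194 -0.0099  0.0182]
131 [ 0.5132 -0.0195  0.0416] [ 0.515  -0.0064  0.0181] [ 0.5205 -0.0103  0.011 ]
132 [ 0.5138 -0.0196  0.0418] [ 0.5157 -0.0065  0.0166] [ 0.5212 -0.0103  0.0113]
133 [ 0.5144 -0.0196  0.0417] [ 0.5163 -0.0065  0.0177] [ 0.5218 -0.0103  0.0113]
134 [ 0.515  -0.0197  0.0409] [ 0.517  -0.0065  0.017 ] [ 0.5225 -0.0104  0.0109]
135 [ 0.5155 -0.0197  0.0413] [ 0.5176 -0.0066  0.0185] [ 0.5231 -0.0104  0.0123]
136 [ 0.5162 -0.0199  0.0401] [ 0.5183 -0.0066  0.0177] [ 0.5238 -0.0104  0.0121]
137 [ 0.5167 -0.0199  0.0403] [ 0.519  -0.0066  0.0177] [ 0.5221 -0.0092  0.0408]
138 [ 0.5173 -0.0198  0.0414] [ 0.5196 -0.0067  0.0181] [ 0.522 -0.009  0.048]
139 [ 0.5178 -0.0198  0.042 ] [ 0.5206 -0.0069  0.0124] [ 0.5221 -0.0088  0.0528]
140 [ 0.5184 -0.0198  0.0422] [ 0.5213 -0.0069  0.0122] [ 0.5222 -0.0086  0.0576]
141 [ 0.519  -0.02    0.0412] [ 0.5219 -0.0069  0.0126] [ 0.5222 -0.0084  0.0628]
142 [ 0.5217 -0.0232  0.0111] [ 0.5226 -0.007   0.0122] [ 0.5226 -0.0084  0.0645]
143 [ 0.5224 -0.0233  0.0111] [ 0.5233 -0.007   0.013 ] [ 0.523  -0.0084  0.065 ]
144 [ 0.523  -0.0232  0.0119] [ 0.5241 -0.0071  0.011 ] [ 0.5236 -0.0085  0.0643]
145 [ 0.5237 -0.0233  0.0116] [ 0.5221 -0.0063  0.0425] [ 0.5241 -0.0085  0.0643]
146 [ 0.5243 -0.0233  0.0119] [ 0.5222 -0.0062  0.0479] [ 0.5246 -0.0085  0.0647]
147 [ 0.5251 -0.0234  0.0115] [ 0.5222 -0.0061  0.0535] [ 0.5249 -0.0085  0.0659]
148 [ 0.5258 -0.0235  0.0112] [ 0.5223 -0.006   0.0583] [ 0.5254 -0.0085  0.0658]
149 [ 0.5265 -0.0236  0.0106] [ 0.5225 -0.0059  0.0619] [ 0.526  -0.0086  0.0652]
```

Emit:
play_rows:
  steps:
    - [[-1.5,-0.3,3,0,0],[-0.5,0,6,0,0],[0,0,5,0,0],[0,0,0,0,0],[0,0,0,0,0]]

```text
t: 7.97
tool_pos: [0.5855, -0.006, 0.1038]
tool_rot: [0.029, 1.0, 0.001, -0.005]
force: [-0.6, -0.5, -3.0]
finger_gap: 0.0337
```

Run:
```python
from h import *
togo([.585,-.006,.0994],np.radians(86.55))
```

```text
t 7.97 pos [ 0.5855 -0.006   0.1038] yaw 86.72 togo mm [0.5 0.  4.4] ('roll', np.float64(0.003)) F [-0.6 -0.5 -3. ] gap 0.0337
```

Emit:
play_rows:
  steps:
    - [[0,0,2.5,0,0],[0,0,1.5,0,0],[0,0,0,0,0],[0,0,0,0,0]]

```text
t: 8.3
tool_pos: [0.5856, -0.0061, 0.0997]
tool_rot: [0.029, 1.0, 0.001, -0.005]
force: [0.9, 0.3, -3.5]
finger_gap: 0.0339
```

Emit:
play_rows:
  steps:
    - [[0,0,1,0,0],[0,0,1,0,0],[0,0,0,0,0]]

```text
t: 8.55
tool_pos: [0.5856, -0.0061, 0.0998]
tool_rot: [0.029, 1.0, 0.001, -0.004]
force: [0.1, 0.1, -2.7]
finger_gap: 0.0338
```

Emit:
play_rows:
  steps:
    - [[0,0,2,0,0],[0,0,2,0,0],[0,0,0,0,0]]

```text
t: 8.8
tool_pos: [0.5862, -0.0061, 0.099]
tool_rot: [0.029, 1.0, 0.001, -0.003]
force: [0.7, -0.4, -3.0]
finger_gap: 0.0338
```

Run:
```python
from h import *
c=snap('wrist','w9'); cv2.imwrite('pics/w9b.png',cv2.resize(cv2.imread('pics/w9.png'),(800,600),interpolation=cv2.INTER_CUBIC))
a=c
for v in range(127,160,2): print(v,np.round(dep(a,221,v,True),4), np.round(dep(a,240,v+8,True),4))
s=snap('scene','s9')
b=cv2.imread('pics/s9.png'); cv2.imwrite('pics/s9b.png',cv2.resize(b[120:240,190:350],(800,600),interpolation=cv2.INTER_CUBIC))
togo([.585,-.006,.0994],np.radians(86.55))
```

```text
127 [ 0.5138 -0.0177  0.0428] [ 0.5199 -0.0096  0.0173]
129 [ 0.5148 -0.018   0.0412] [ 0.5214 -0.0099  0.0113]
131 [ 0.5158 -0.018   0.0419] [ 0.5225 -0.0099  0.0131]
133 [ 0.5169 -0.0181  0.0411] [ 0.5239 -0.0101  0.0107]
135 [ 0.5179 -0.0182  0.041 ] [ 0.525  -0.0101  0.0119]
137 [ 0.5189 -0.0183  0.0407] [ 0.5249 -0.0095  0.0265]
139 [ 0.5219 -0.0215  0.0112] [ 0.525  -0.0091  0.0377]
141 [ 0.5231 -0.0215  0.0118] [ 0.5252 -0.0088  0.0455]
143 [ 0.5243 -0.0216  0.0117] [ 0.5262 -0.0089  0.0453]
145 [ 0.5255 -0.0217  0.012 ] [ 0.5271 -0.0089  0.0461]
147 [ 0.5266 -0.0217  0.0129] [ 0.5282 -0.009   0.0454]
149 [ 0.528  -0.0219  0.0114] [ 0.529 -0.009  0.047]
151 [ 0.529  -0.0218  0.0129] [ 0.5301 -0.0091  0.0461]
153 [ 0.527  -0.0188  0.0418] [ 0.5311 -0.0092  0.046 ]
155 [ 0.5276 -0.0185  0.0453] [ 0.5319 -0.0092  0.0474]
157 [ 0.5287 -0.0186  0.0446] [ 0.5331 -0.0093  0.0464]
159 [ 0.5295 -0.0185  0.0463] [ 0.534  -0.0093  0.0469]
t 8.9 pos [ 0.5863 -0.0061  0.0986] yaw 86.73 togo mm [ 1.3  0.  -0.8] ('roll', np.float64(0.003)) F [ 0.4 -0.1 -2.9] gap 0.0341
```

View pics/w9b.png

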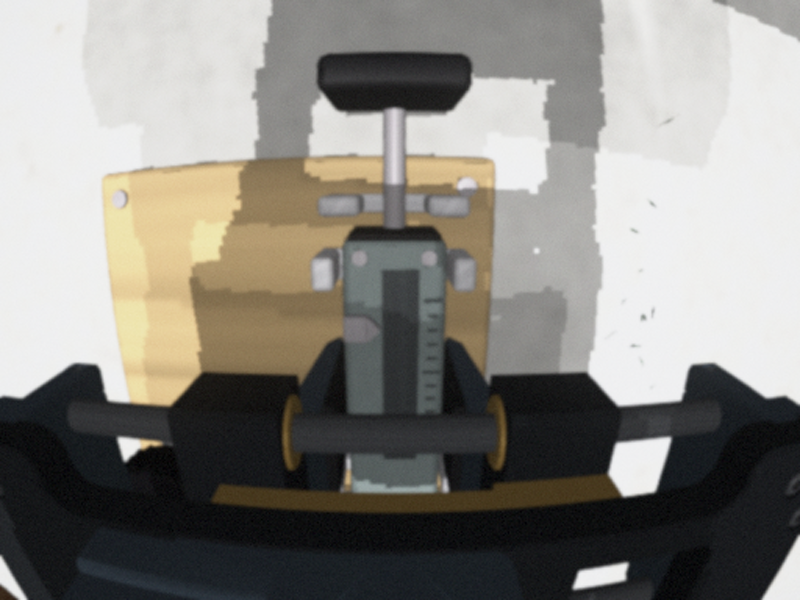

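View pics/s9b.png

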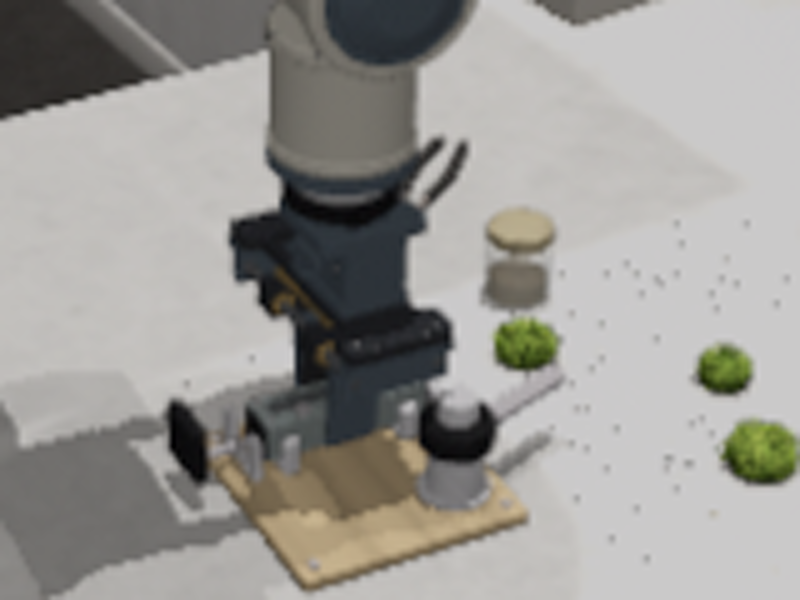

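Emit:
play_rows:
  steps:
    - [[0,0,0.5,0,0.45],[0,0,0,0,0.6],[0,0,0,0,0.6],[0,0,0,0,0.6],[0,0,-5,0,0.6],[0,0,-15,0,0.6],[0,0,-25,0,0.6]]

```text
t: 9.48
tool_pos: [0.5846, -0.006, 0.1398]
tool_rot: [0.029, 1.0, 0.002, -0.007]
force: [-0.1, -0.2, -0.4]
finger_gap: 0.0543
```

Run:
```python
from h import *
togo([.5835,-.006,.1],np.radians(86.55))
c=snap('wrist','w10'); cv2.imwrite('pics/w10b.png',cv2.resize(cv2.imread('pics/w10.png'),(800,600),interpolation=cv2.INTER_CUBIC))
```

```text
t 9.48 pos [ 0.5846 -0.006   0.1398] yaw 86.72 togo mm [ 0.6 -0.2 39.8] ('roll', np.float64(0.003)) F [-0.1 -0.2 -0.4] gap 0.0543
```

View pics/w10b.png

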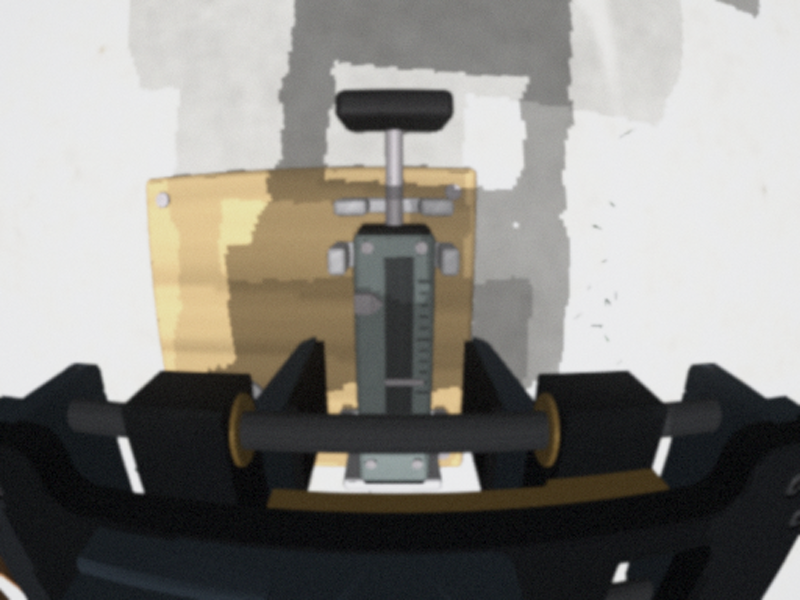

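Run:
```python
from h import *
togo([.575,-.097,.21],np.radians(112)); print(status.state()['joint_positions'])
```

```text
t 9.53 pos [ 0.5867 -0.0062  0.1451] yaw 86.73 togo mm [  7.  -91.2 -65.1] ('roll', np.float64(-0.441)) F [3.4 0.  6.3] gap 0.0547
[-0.11323046  0.6192081   1.58753737  0.00242116  0.94186983 -1.62841222]
```

Emit:
play_rows:
  steps:
    - [[0,0,-30,0,1],[0,-20,-25,0,1],[2,-30,-10,0,1],[2,-25,0,0,1],[2,-10,0,0,1],[0,0,0,0,1]]

```text
t: 10.03
tool_pos: [0.5773, -0.0931, 0.2178]
tool_rot: [0.027, 1.0, 0.0, -0.0]
force: [0.9, 0.1, 0.4]
finger_gap: 0.0901
```

Run:
```python
from h import *
togo([.623,-.097,.138],np.radians(90))
c=snap('wrist','w11'); cv2.imwrite('pics/w11b.png',cv2.resize(cv2.imread('pics/w11.png'),(800,600),interpolation=cv2.INTER_CUBIC))
```

```text
t 10.03 pos [ 0.5773 -0.0931  0.2178] yaw 86.89 togo mm [-45.8  -1.5  79.8] ('roll', np.float64(-0.054)) F [0.9 0.1 0.4] gap 0.0901
```

View pics/w11b.png

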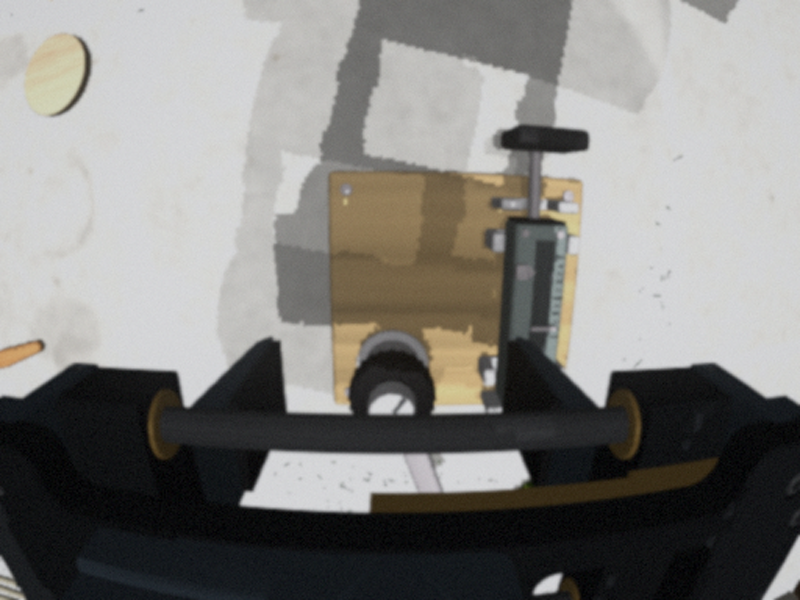

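Run:
```python
from h import *
a=ld('w11'); im=cv2.imread('pics/w11.png')
cv2.imwrite('pics/w11c.png',cv2.resize(im[205:325,190:310],None,fx=5,fy=5,interpolation=cv2.INTER_CUBIC))
k=1/1.5625
for q,z in [((350,388),.065),((434,388),.065),((392,352),.07)]:
    u,v=q[0]*k,q[1]*k; print(q,np.round(onz(a,u,v,z,True),4),np.round(dep(a,u,v,True),4))
```

```text
(350, 388) [ 0.616 -0.121  0.065] [ 0.6152 -0.1208  0.0667]
(434, 388) [ 0.6186 -0.0721  0.065 ] [ 0.6436 -0.0684  0.013 ]
(392, 352) [ 0.5928 -0.0952  0.07  ] [ 0.5992 -0.0956  0.0531]
```

View pics/w11c.png

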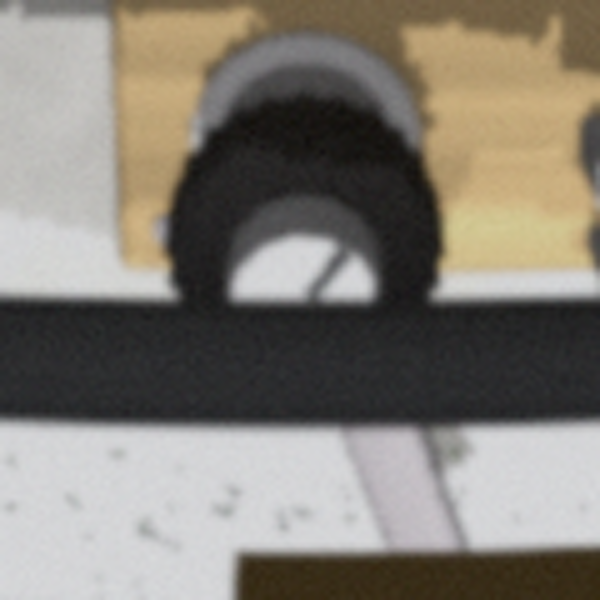

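Emit:
play_rows:
  steps:
    - [[-22,-1,5,0,1],[-16,0,15,0,1],[-6,-1,20,0,1],[0,0,18,0,1],[0,0,7,0,1],[0,0,0,0,1]]

```text
t: 10.58
tool_pos: [0.623, -0.0901, 0.1488]
tool_rot: [0.026, 1.0, 0.002, -0.001]
force: [-0.6, 0.6, 0.4]
finger_gap: 0.0912
```

Run:
```python
from h import *
togo([.623,-.0965,.1365],np.radians(90))
```

```text
t 10.58 pos [ 0.623  -0.0901  0.1488] yaw 86.98 togo mm [-0.3 -6.4 12.3] ('roll', np.float64(-0.053)) F [-0.6  0.6  0.4] gap 0.0912
```

Emit:
play_rows:
  steps:
    - [[0,-5,4,0,1],[0,-2,5,0,1],[0,0,3,0,1],[0,0,0,0,1]]

```text
t: 10.92
tool_pos: [0.6225, -0.096, 0.1372]
tool_rot: [0.026, 1.0, 0.002, -0.001]
force: [-0.3, 0.1, 0.6]
finger_gap: 0.0912
```

Run:
```python
from h import *
togo([.623,-.0965,.1365],np.radians(90))
c=snap('wrist','w12'); cv2.imwrite('pics/w12b.png',cv2.resize(cv2.imread('pics/w12.png'),(800,600),interpolation=cv2.INTER_CUBIC))
```

```text
t 10.92 pos [ 0.6225 -0.096   0.1372] yaw 87.07 togo mm [-0.6 -0.4  0.7] ('roll', np.float64(-0.051)) F [-0.3  0.1  0.6] gap 0.0912
```

View pics/w12b.png

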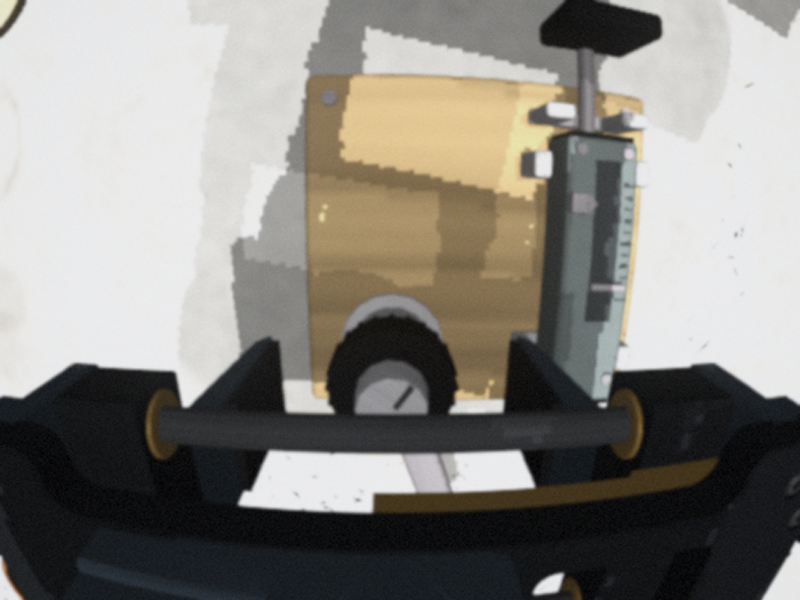

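Emit:
play_rows:
  steps:
    - [[0,0,0.5,0,0],[0,0,0,0,0],[0,0,0,0,0],[0,0,0,0,0],[0,0,0,0,0],[0,0,0,0,0],[0,0,0,0,0]]

```text
t: 11.55
tool_pos: [0.6232, -0.0969, 0.139]
tool_rot: [0.026, 1.0, 0.001, 0.0]
force: [-1.7, -1.5, -1.4]
finger_gap: 0.0489
```

Emit:
play_rows:
  steps:
    - [[0,0,0,-0.08,0],[0,0,0,-0.1,0],[0,0,0,-0.1,0],[0,0,0,-0.1,0],[0,0,0,0,0]]

```text
t: 11.97
tool_pos: [0.6232, -0.0969, 0.139]
tool_rot: [-0.171, 0.985, 0.001, 0.001]
force: [0.4, -1.3, -0.2]
finger_gap: 0.0489
```

Run:
```python
from h import *
togo([.6232,-.0969,.1385],np.radians(151)); print(status.state()['moment'])
```

```text
t 11.97 pos [ 0.6232 -0.0969  0.139 ] yaw 109.71 togo mm [-0.  -0.   0.5] ('roll', np.float64(-0.721)) F [ 0.4 -1.3 -0.2] gap 0.0489
[0.0763668  0.05761773 0.06430688]
```

Emit:
play_rows:
  steps:
    - [[0,0,0,-0.1,0],[0,0,0,-0.1,0],[0,0,0,-0.1,0],[0,0,0,-0.1,0],[0,0,0,-0.1,0],[0,0,0,-0.1,0],[0,0,0,0,0]]

```text
t: 12.55
tool_pos: [0.623, -0.0967, 0.139]
tool_rot: [-0.455, 0.89, 0.001, 0.001]
force: [-0.6, 0.0, -0.0]
finger_gap: 0.0488
```

Run:
```python
from h import *
togo([.6232,-.0969,.1385],np.radians(151)); print(status.state()['moment'])
c=snap('wrist','w13'); cv2.imwrite('pics/w13b.png',cv2.resize(cv2.imread('pics/w13.png'),(800,600),interpolation=cv2.INTER_CUBIC))
```

```text
t 12.55 pos [ 0.623  -0.0967  0.139 ] yaw 144.17 togo mm [ 0.  -0.2  0.5] ('roll', np.float64(-0.119)) F [-0.6  0.  -0. ] gap 0.0488
[0.07277187 0.13824959 0.1060971 ]
```

View pics/w13b.png

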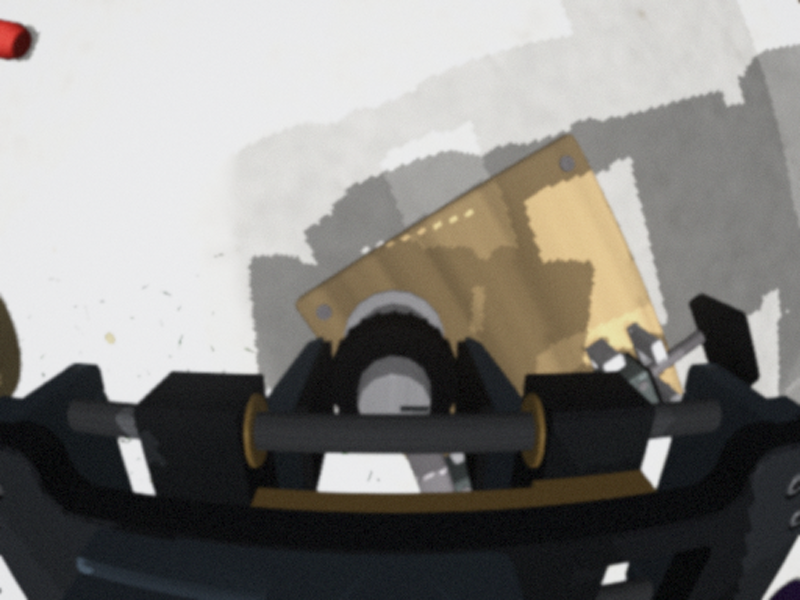

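Emit:
play_rows:
  steps:
    - [[0,0,0,-0.06,0],[0,0,0,-0.06,0],[0,0,0,-0.05,0],[0,0,0,0,0]]

```text
t: 12.93
tool_pos: [0.623, -0.0967, 0.139]
tool_rot: [-0.519, 0.855, 0.001, 0.001]
force: [0.4, -0.5, -0.5]
finger_gap: 0.049
```

Run:
```python
from h import *
togo([.6232,-.0969,.1385],np.radians(151)); print(status.state()['moment'])
```

```text
t 12.93 pos [ 0.623  -0.0967  0.139 ] yaw 152.52 togo mm [ 0.  -0.3  0.5] ('roll', np.float64(0.027)) F [ 0.4 -0.5 -0.5] gap 0.049
[0.1496829  0.22152948 0.14921741]
```

Emit:
play_rows:
  steps:
    - [[0,0,0,-0.05,0],[0,0,0,-0.05,0],[0,0,0,0,0]]

```text
t: 13.18
tool_pos: [0.623, -0.0967, 0.139]
tool_rot: [-0.555, 0.832, 0.001, 0.001]
force: [0.2, 0.3, 0.8]
finger_gap: 0.0491
```

Run:
```python
from h import *
togo([.6232,-.0969,.1385],np.radians(151)); print(status.state()['moment'],status.state()['joint_positions'][5])
```

```text
t 13.18 pos [ 0.623  -0.0967  0.139 ] yaw 157.38 togo mm [ 0.1 -0.3  0.5] ('roll', np.float64(0.111)) F [0.2 0.3 0.8] gap 0.0491
[0.14007067 0.18431829 0.12716773] -2.998806014052998
```

Run:
```python
from h import *
for n in ['scene','top','wrist']:
    c=snap(n,n+'14')
b=cv2.imread('pics/scene14.png'); cv2.imwrite('pics/s14b.png',cv2.resize(b[140:230,210:330],(800,600),interpolation=cv2.INTER_CUBIC))
b=cv2.imread('pics/wrist14.png'); cv2.imwrite('pics/w14b.png',cv2.resize(b,(800,600),interpolation=cv2.INTER_CUBIC))
```

```text
(no output)
```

View pics/s14b.png

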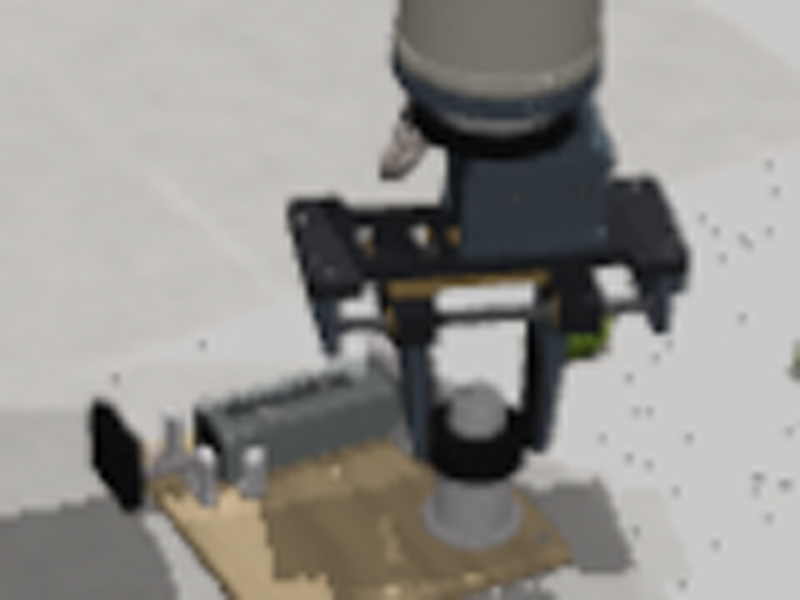

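View pics/w14b.png

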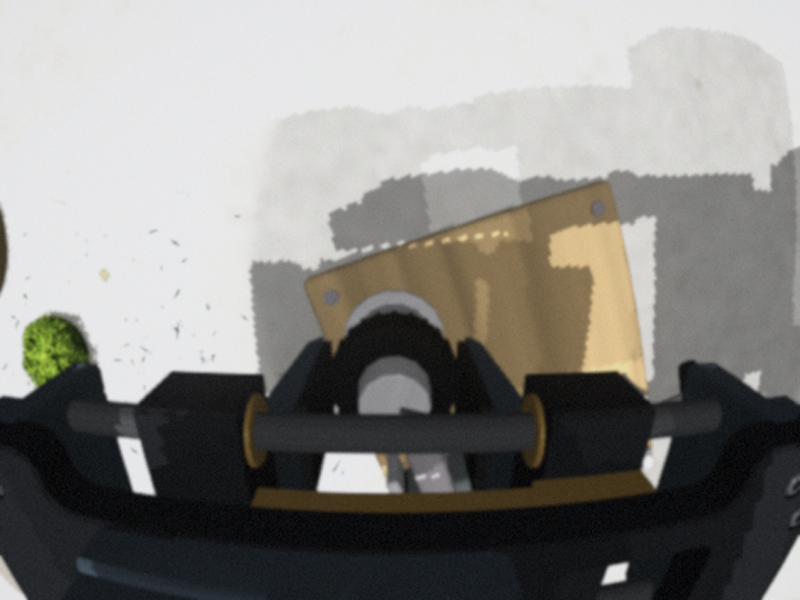

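Run:
```python
from h import *
k=1/1.5625
for nm in ['w12','w13','wrist14']:
    a=ld(nm); im=cv2.imread(f'pics/{nm}.png'); cv2.imwrite(f'pics/{nm}c.png',cv2.resize(im[285:320,220:320],None,fx=7,fy=7,interpolation=cv2.INTER_CUBIC))
cv2.imwrite('pics/arms.png',np.vstack([cv2.imread(f'pics/{n}c.png') for n in ['w12','w13','wrist14']])[:600+135])
import subprocess
a=cv2.imread('pics/arms.png'); print(a.shape); cv2.imwrite('pics/arms.png',cv2.resize(a,None,fx=.8,fy=.8))
```

```text
(735, 700, 3)
```

View pics/arms.png

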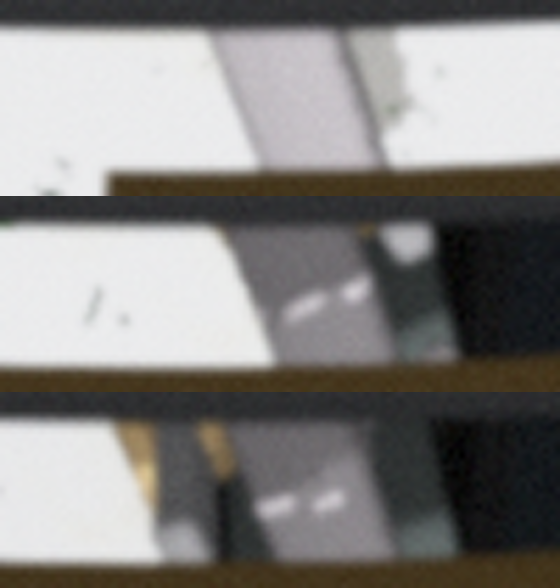

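Run:
```python
from h import *
ax=np.array([.623,-.0967])
for nm,y0,pts in [('w12',0,[(276,28),(320,165)]),('w13',196,[(293,228),(335,365)]),('wrist14',392,[(298,425),(336,560)])]:
    a=ld(nm); P=[onz(a,220+x/5.6-.4,285+(y-y0)/5.6-.4,.057,True)[:2] for x,y in pts]
    print(nm,[np.round(p,4) for p in P],[np.degrees(np.arctan2(*(p-ax)[::-1])) for p in P],[np.linalg.norm(p-ax) for p in P],dep(a,220+pts[1][0]/5.6,285+(pts[1][1]-y0)/5.6-2,True))
```

```text
w12 [array([ 0.6599, -0.0865]), array([ 0.682 , -0.0813])] [np.float64(15.457786070078791), np.float64(14.614474758877858)] [np.float64(0.03832827630125727), np.float64(0.0609263383923934)] [ 0.68015759 -0.08105401  0.05741591]
w13 [array([ 0.6347, -0.0573]), array([ 0.6426, -0.0357])] [np.float64(73.4654050600048), np.float64(72.17934272340001)] [np.float64(0.041093468613746804), np.float64(0.06405789122059773)] [ 0.64120008 -0.03746714  0.05792339]
wrist14 [array([ 0.6248, -0.0553]), array([ 0.6279, -0.033 ])] [np.float64(87.50715595672254), np.float64(85.5611386449334)] [np.float64(0.04142690978044659), np.float64(0.06390076359113968)] [ 0.62725582 -0.03390944  0.0564886 ]
```

Emit:
play_rows:
  steps:
    - [[0,0,0,-0.03,0],[0,0,0,-0.02,0],[0,0,0,0,0]]

```text
t: 13.58
tool_pos: [0.623, -0.0966, 0.139]
tool_rot: [-0.572, 0.82, 0.001, 0.001]
force: [0.1, -0.4, 0.2]
finger_gap: 0.0491
```

Run:
```python
from h import *
togo([.6232,-.0969,.1385],np.radians(151)); print(status.state()['moment'],status.state()['joint_positions'][5])
```

```text
t 13.58 pos [ 0.623  -0.0966  0.139 ] yaw 159.75 togo mm [ 0.2 -0.3  0.5] ('roll', np.float64(0.153)) F [ 0.1 -0.4  0.2] gap 0.0491
[ 0.18435146  0.21760526 -0.75697868] -3.040495768374966
```

Emit:
play_rows:
  steps:
    - [[0,0,0,0,0.8],[0,0,0,0,0.8],[0,0,0,0,0.8],[0,0,0,0,0.8],[0,0,-10,0,0.8],[0,0,-30,0,0.8],[0,0,-30,0.05,0.8],[0,0,-10,0.1,0.8]]

```text
t: 14.25
tool_pos: [0.6214, -0.0966, 0.2204]
tool_rot: [-0.507, 0.862, 0.004, -0.002]
force: [0.8, 0.1, 0.6]
finger_gap: 0.073
```

Run:
```python
from h import *
togo([.6232,-.0969,.1385],np.radians(151)); 
for n in ['wrist','top']:
    c=snap(n,n+'15')
b=cv2.imread('pics/wrist15.png'); cv2.imwrite('pics/w15b.png',cv2.resize(b,(800,600),interpolation=cv2.INTER_CUBIC))
```

```text
t 14.25 pos [ 0.6214 -0.0966  0.2204] yaw 150.87 togo mm [-0.5 -2.4 81.8] ('roll', np.float64(-0.002)) F [0.8 0.1 0.6] gap 0.073
```

View pics/w15b.png

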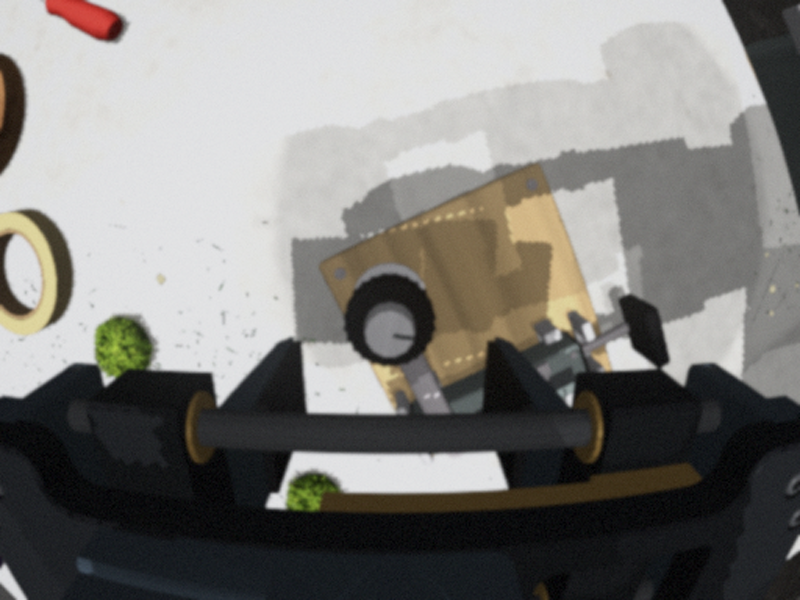

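Emit:
play_rows:
  steps:
    - [[0,25,0,0,0.5],[-3,38,0,0,0.5],[-3,38,0,0,0.5],[-3,38,0,0,0.5],[-3,25,0,0.06,0.5],[0,0,0,0.12,0.5],[0,0,0,0.12,0.5],[0,0,0,0.12,0.5]]

```text
t: 15.02
tool_pos: [0.4735, -0.0031, 0.2171]
tool_rot: [-0.319, 0.948, 0.004, -0.004]
force: [0.3, -0.3, 0.0]
finger_gap: 0.0454
```

Emit:
play_rows:
  steps:
    - [[0,0,0,0.12,0.4],[0,0,0,0.12,0.4],[0,0,0,0.12,0.4],[0,0,0,0.12,0.4],[0,0,0,0.12,0.4],[0,0,0,0.12,0.4],[0,0,0,0.12,0.4],[0,0,0,0.12,0.4]]

```text
t: 15.68
tool_pos: [0.4697, -0.0022, 0.2138]
tool_rot: [0.167, 0.986, 0.001, -0.009]
force: [0.6, -0.4, 0.0]
finger_gap: 0.0366
```

Run:
```python
from h import *
togo([.4757,.0006,.18],np.radians(-3.45)); print(status.state()['joint_positions'])
```

```text
t 15.68 pos [ 0.4697 -0.0022  0.2138] yaw 70.78 togo mm [-5.3  4.6 33.7] ('roll', np.float64(1.296)) F [ 0.6 -0.4  0. ] gap 0.0366
[-0.13342928  0.39148283  1.80284354  0.00323243  0.96577271 -1.37062161]
```

Emit:
play_rows:
  steps:
    - [[0,0,0,0.12,0.4],[0,0,0,0.12,0.4],[0,0,0,0.12,0.4],[0,0,0,0.12,0.4],[0,0,0,0.12,0.4],[0,0,0,0.12,0.4],[0,0,0,0.12,0.4],[0,0,0,0.12,0.4]]

```text
t: 16.35
tool_pos: [0.4665, -0.0018, 0.2102]
tool_rot: [0.614, 0.789, -0.006, -0.012]
force: [0.8, 0.0, -0.2]
finger_gap: 0.0368
```

Emit:
play_rows:
  steps:
    - [[0,0,0,0.12,0.36],[0,0,0,0.12,0.36],[0,0,0,0.08,0.36],[0,0,0,0,0.36]]

```text
t: 16.68
tool_pos: [0.465, -0.0016, 0.2084]
tool_rot: [0.736, 0.677, -0.009, -0.012]
force: [0.1, 1.2, -0.0]
finger_gap: 0.0332
```

Run:
```python
from h import *
togo([.4757,.0006,.18],np.radians(-3.45)); print(status.state()['joint_positions'])
c=snap('wrist','w16')
b=cv2.imread('pics/w16.png'); cv2.imwrite('pics/w16b.png',cv2.resize(b,(800,600),interpolation=cv2.INTER_CUBIC))
```

```text
t 16.68 pos [ 0.465  -0.0016  0.2084] yaw -4.82 togo mm [ 3.  11.3 28.1] ('roll', np.float64(-0.024)) F [ 0.1  1.2 -0. ] gap 0.0332
[-0.13336971  0.39809383  1.81245146  0.00273794  0.96111874 -0.05079004]
```

View pics/w16b.png

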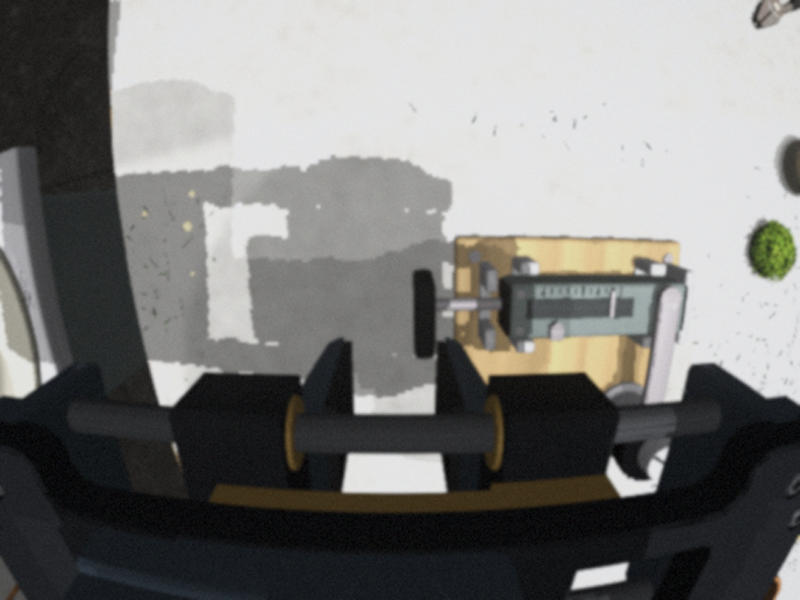

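Run:
```python
from h import *
k=1/1.5625
a=ld('w16')
s=status.state(); M=R.from_quat(s['tool_rot']).as_matrix(); print(np.round(M,4))
for q in [(425,275),(425,300),(425,313),(425,345),(430,355),(418,313),(432,313)]: print(q,np.round(dep(a,q[0]*k,q[1]*k,True),4),np.round(onz(a,q[0]*k,q[1]*k,.062,True),4))
im=cv2.imread('pics/w16.png'); cv2.imwrite('pics/w16c.png',cv2.resize(im[145:270,255:450],None,fx=4,fy=4,interpolation=cv2.INTER_CUBIC))
```

```text
[[ 0.0794  0.9964 -0.0297]
 [ 0.9968 -0.0792  0.0062]
 [ 0.0039 -0.0301 -0.9995]]
(425, 275) [0.48   0.0215 0.042 ] [0.4796 0.0256 0.062 ]
(425, 300) [0.4787 0.0119 0.0612] [0.4787 0.0121 0.062 ]
(425, 313) [0.4782 0.0046 0.0609] [0.4782 0.0049 0.062 ]
(425, 345) [ 0.477  -0.0131  0.0622] [ 0.477  -0.0132  0.062 ]
(430, 355) [ 0.4794 -0.0195  0.0615] [ 0.4794 -0.0193  0.062 ]
(418, 313) [0.4745 0.0054 0.0628] [0.4745 0.0052 0.062 ]
(432, 313) [0.4819 0.005  0.0632] [0.4819 0.0046 0.062 ]
```

View pics/w16c.png

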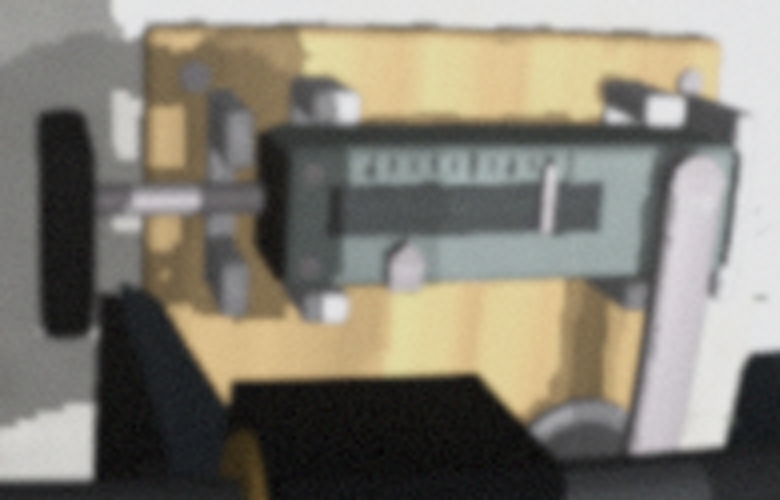

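Run:
```python
from h import *
togo([.482,.001,.15],np.radians(-3.45))
```

```text
t 16.73 pos [ 0.4649 -0.0016  0.2084] yaw -4.55 togo mm [ 3.8 18.5 57.9] ('roll', np.float64(-0.019)) F [-0.8 -0.4 -0.5] gap 0.0328
```

Emit:
play_rows:
  steps:
    - [[2,10,5,-0.019,0.28],[1,8,15,0,0.28],[0,2,20,0,0.28],[0,0,10,0,0.28],[0,0,0,0,0.28],[0,0,0,0,0.28]]

```text
t: 17.23
tool_pos: [0.4877, 0.0007, 0.1542]
tool_rot: [0.718, 0.696, -0.008, -0.012]
force: [0.4, -0.5, -0.2]
finger_gap: 0.0254
```

Run:
```python
from h import *
togo([.481,.001,.122],np.radians(-3.45))
c=snap('wrist','w17');k=1/1.5625
s=status.state(); M=R.from_quat(s['tool_rot']).as_matrix(); print(np.round(M[:,2],4), s['tool_pos']+.078*M[:,2])
b=cv2.imread('pics/w17.png'); cv2.imwrite('pics/w17b.png',cv2.resize(b,(800,600),interpolation=cv2.INTER_CUBIC))
```

```text
t 17.23 pos [0.4877 0.0007 0.1542] yaw -1.73 togo mm [-0.  -5.8 32.3] ('roll', np.float64(0.03)) F [ 0.4 -0.5 -0.2] gap 0.0254
[-0.0277  0.006  -0.9996] [0.48552375 0.0011399  0.07636885]
```

View pics/w17b.png

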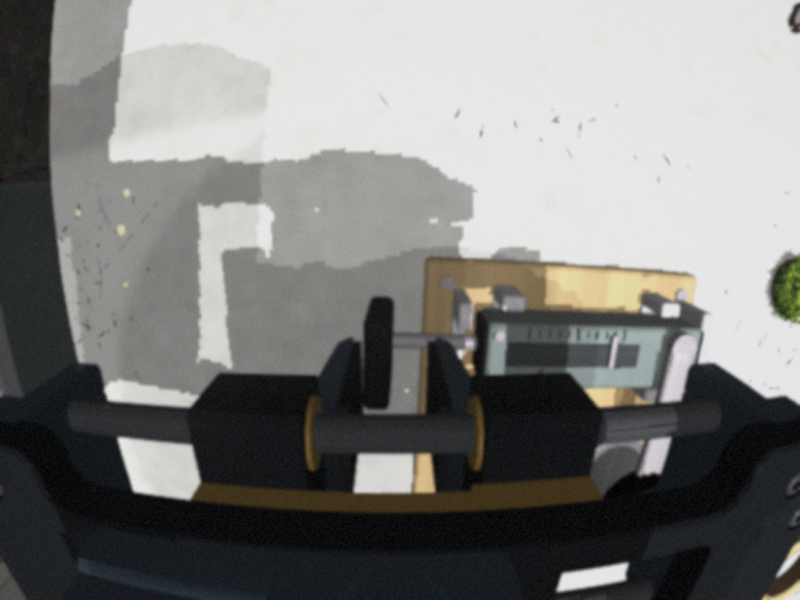

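Emit:
play_rows:
  steps:
    - [[-3,-5,5,0.03,0.28],[-3,-1,10,0,0.28],[0,0,5,0,0.28],[0,0,0,0,0.28],[0,0,0,0,0.28]]

```text
t: 17.7
tool_pos: [0.4811, -0.0056, 0.1354]
tool_rot: [0.729, 0.685, -0.007, -0.01]
force: [-0.1, -0.1, 0.2]
finger_gap: 0.0258
```

Run:
```python
from h import *
togo([.4805,-.005,.122],np.radians(-3.45))
c=snap('wrist','w18')
b=cv2.imread('pics/w18.png'); cv2.imwrite('pics/w18b.png',cv2.resize(b,(800,600),interpolation=cv2.INTER_CUBIC))
```

```text
t 17.7 pos [ 0.4811 -0.0056  0.1354] yaw -3.57 togo mm [ 0.5 -0.3 13.4] ('roll', np.float64(-0.002)) F [-0.1 -0.1  0.2] gap 0.0258
```

View pics/w18b.png

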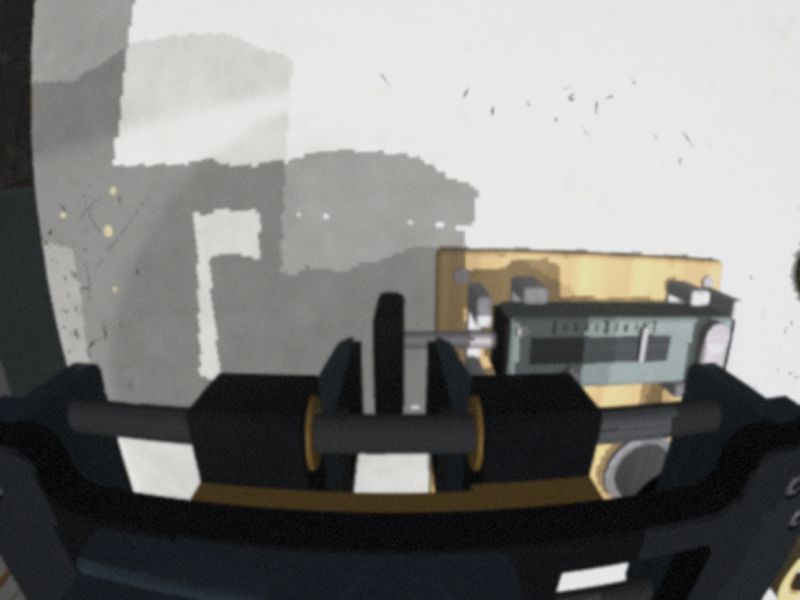

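Emit:
play_rows:
  steps:
    - [[0,-0.5,5,0,0.28],[0,0,6,0,0.28],[0,0,2,0,0.28],[0,0,0,0,0.28]]

```text
t: 18.08
tool_pos: [0.4808, -0.0054, 0.1223]
tool_rot: [0.729, 0.685, -0.006, -0.009]
force: [0.2, 0.6, -0.3]
finger_gap: 0.0255
```

Emit:
play_rows:
  steps:
    - [[0,0,0,0,0],[0,0,0,0,0],[0,0,0,0,0],[0,0,0,0,0]]

```text
t: 18.42
tool_pos: [0.48, -0.0051, 0.1221]
tool_rot: [0.729, 0.685, -0.007, -0.01]
force: [0.9, 0.3, 0.1]
finger_gap: 0.0119
```

Run:
```python
from h import *
togo([.4805,-.005,.122],np.radians(-3.45))
c=snap('wrist','w19')
b=cv2.imread('pics/w19.png'); cv2.imwrite('pics/w19b.png',cv2.resize(b,(800,600),interpolation=cv2.INTER_CUBIC))
```

```text
t 18.42 pos [ 0.48   -0.0051  0.1221] yaw -3.54 togo mm [0.1 0.5 0.1] ('roll', np.float64(-0.001)) F [0.9 0.3 0.1] gap 0.0119
```

View pics/w19b.png

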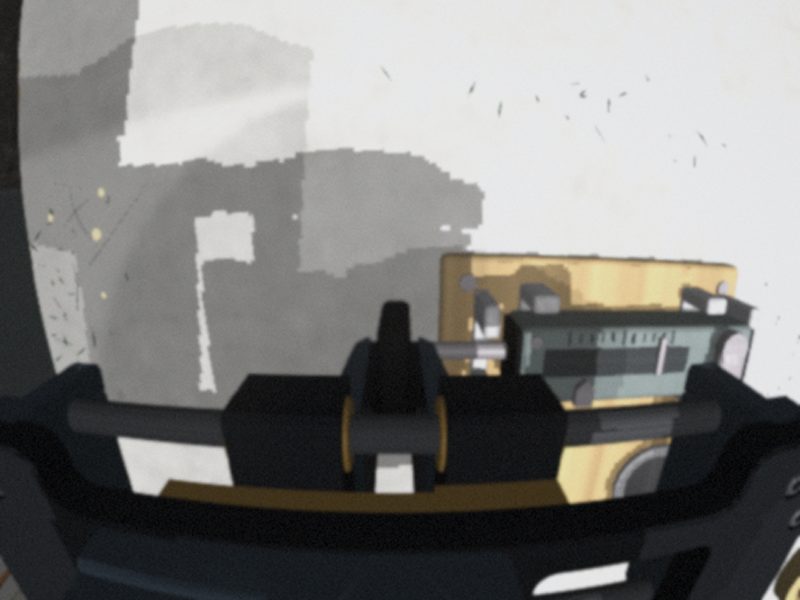

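Emit:
play_rows:
  steps:
    - [[0,-3,0,0,0],[0,-4,0.1,0,0],[0,-4,0.1,0,0],[0,-4,0.1,0,0],[0,0,0,0,0]]

```text
t: 18.88
tool_pos: [0.4656, -0.0043, 0.1227]
tool_rot: [0.729, 0.685, -0.005, -0.008]
force: [2.6, 1.0, -2.3]
finger_gap: 0.0116
```

Run:
```python
from h import *
togo([.48,-.0051,.1221],np.radians(-3.45))
c=snap('wrist','w20')
b=cv2.imread('pics/w20.png'); cv2.imwrite('pics/w20b.png',cv2.resize(b,(800,600),interpolation=cv2.INTER_CUBIC))
cv2.imwrite('pics/w20c.png',cv2.resize(b[180:280,310:500],None,fx=4,fy=4,interpolation=cv2.INTER_CUBIC))
```

```text
t 18.88 pos [ 0.4656 -0.0043  0.1227] yaw -3.55 togo mm [ 0.1 14.5  0.3] ('roll', np.float64(-0.002)) F [ 2.6  1.  -2.3] gap 0.0116
```

View pics/w20b.png

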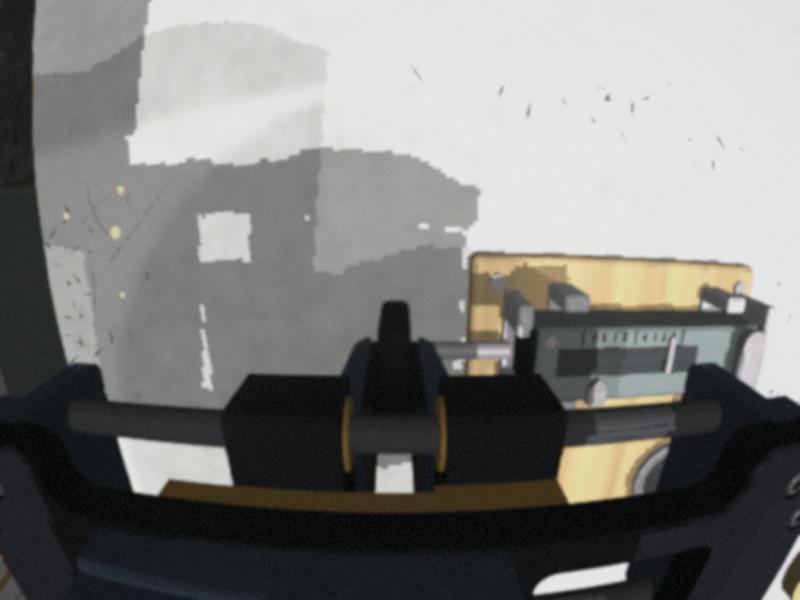

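View pics/w20c.png

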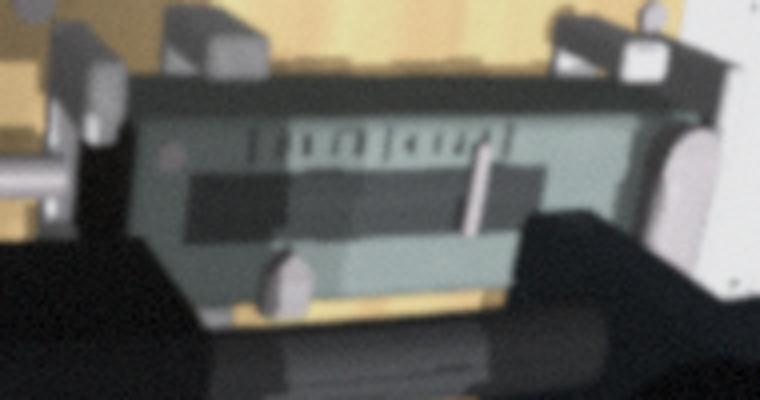

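```bash
cat >> h.py <<'E'
AXD=lambda yaw: np.array([np.cos(np.radians(yaw)),np.sin(np.radians(yaw)),0])
def sc(name,pts,off,f,z,yaw=-3.45):
    a=ld(name); out=[]
    for x,y in pts:
        p=onz(a,off[0]+x/f-.5+.5/f,off[1]+y/f-.5+.5/f,z,True); out.append((round(float((p-[.584,-.006,0])@AXD(yaw)*1e3),1),np.round(p,4)))
    return out
E
python3 - <<'E'
from h import *
o=(310,180)
print('ptr',sc('w20',[(488,145),(480,190),(470,235)],o,4,.050))
print('flag',sc('w20',[(289,248)],o,4,.050))
print('far edge',sc('w20',[(150,120),(400,112),(620,110)],o,4,.046))
o=(255,145)
print('w16 ptr',sc('w16',[(550,165),(547,198),(545,230)],o,4,.050),'flag',sc('w16',[(405,240)],o,4,.05))
E
```

```text
ptr [(-0.2, array([0.5845, 0.0067, 0.05  ])), (-0.2, array([ 0.5841, -0.0013,  0.05  ])), (-0.5, array([ 0.5833, -0.0094,  0.05  ]))]
flag [(-35.9, array([ 0.5479, -0.0081,  0.05  ]))]
far edge [(-61.1, array([0.524 , 0.0139, 0.046 ])), (-16.7, array([0.5684, 0.0123, 0.046 ])), (32.1, array([0.6171, 0.0093, 0.046 ]))]
w16 ptr [(6.2, array([0.591 , 0.0067, 0.05  ])), (6.2, array([ 0.5905, -0.0012,  0.05  ])), (6.5, array([ 0.5904, -0.0089,  0.05  ]))] flag [(-29.0, array([ 0.5548, -0.0085,  0.05  ]))]
```

Emit:
play_rows:
  steps:
    - [[0,-4,0.1,0,0],[0,-4,0.1,0,0],[0,-4,0.1,0,0],[0,-3,0.1,0,0],[0,0,0,0,0],[0,0,0,0,0]]

```text
t: 19.43
tool_pos: [0.4515, -0.0035, 0.1229]
tool_rot: [0.729, 0.685, -0.004, -0.006]
force: [5.3, 0.7, -3.4]
finger_gap: 0.0118
```

```bash
cat > look.sh <<'E'
python3 - <<'E'
from h import *
togo([.48,-.0051,.1221],np.radians(-3.45))
c=snap('wrist','$1')
b=cv2.imread('pics/$1.png')
cv2.imwrite('pics/$1c.png',cv2.resize(b[180:280,310:500],None,fx=4,fy=4,interpolation=cv2.INTER_CUBIC))
E
E
bash look.sh w21
```

```text
t 19.43 pos [ 0.4515 -0.0035  0.1229] yaw -3.56 togo mm [ 0.2 28.5  0.4] ('roll', np.float64(-0.002)) F [ 5.3  0.7 -3.4] gap 0.0118
```

View pics/w21c.png

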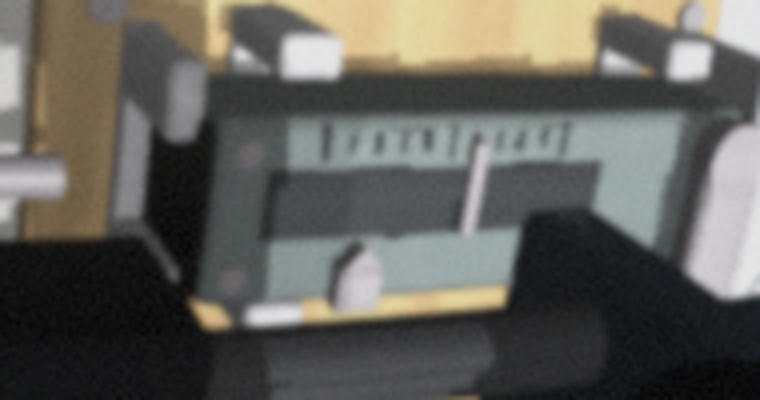

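Run:
```python
from h import *
o=(310,180)
print('ptr',sc('w21',[(482,140),(475,185),(467,230)],o,4,.050))
print('flag',sc('w21',[(360,245)],o,4,.050))
```

```text
ptr [(-14.8, array([0.57  , 0.0081, 0.05  ])), (-14.6, array([5.697e-01, 1.000e-04, 5.000e-02])), (-14.5, array([ 0.5694, -0.0081,  0.05  ]))]
flag [(-35.9, array([ 0.5479, -0.0085,  0.05  ]))]
```

Emit:
play_rows:
  steps:
    - [[0,-4,0.3,0,0],[0,-4,0.2,0,0],[0,-4,0.2,0,0],[0,-4,0.2,0,0],[0,0,0,0,0],[0,0,0,0,0]]

```text
t: 19.98
tool_pos: [0.4388, -0.0027, 0.123]
tool_rot: [0.729, 0.685, -0.001, -0.003]
force: [7.5, 1.7, -5.8]
finger_gap: 0.0121
```

```bash
bash look.sh w22
```

```text
t 19.98 pos [ 0.4388 -0.0027  0.123 ] yaw -3.56 togo mm [ 0.2 41.3  0.7] ('roll', np.float64(-0.002)) F [ 7.5  1.7 -5.8] gap 0.0121
```

View pics/w22c.png

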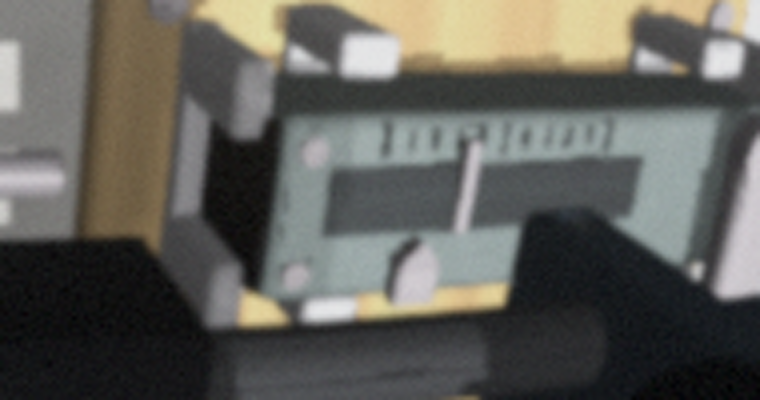

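Run:
```python
from h import *
o=(310,180)
print('ptr',sc('w22',[(475,140),(468,185),(460,230)],o,4,.050))
print('flag',sc('w22',[(420,240)],o,4,.050))
print('edge',sc('w22',[(295,112),(500,108),(710,107)],o,4,.046))
```

```text
ptr [(-27.6, array([0.5572, 0.0085, 0.05  ])), (-27.4, array([5.57e-01, 5.00e-04, 5.00e-02])), (-27.3, array([ 0.5566, -0.0077,  0.05  ]))]
flag [(-35.4, array([ 0.5484, -0.0087,  0.05  ]))]
edge [(-61.4, array([0.5237, 0.0146, 0.046 ])), (-20.4, array([0.5647, 0.0124, 0.046 ])), (33.6, array([0.6185, 0.0086, 0.046 ]))]
```

Emit:
play_rows:
  steps:
    - [[0,-2,0.3,0,0],[0,-2,0.3,0,0],[0,-2,0,0,0],[0,0,0,0,0],[0,0,0,0,0]]

```text
t: 20.45
tool_pos: [0.436, -0.0026, 0.1228]
tool_rot: [0.729, 0.685, 0.002, -0.0]
force: [7.7, 0.3, -5.9]
finger_gap: 0.0119
```

```bash
bash look.sh w23
python3 - <<'E'
import cv2
b=cv2.imread('pics/w23.png'); cv2.imwrite('pics/w23d.png',cv2.resize(b[195:265,380:480],None,fx=8,fy=8,interpolation=cv2.INTER_CUBIC))
E
```

```text
t 20.45 pos [ 0.436  -0.0026  0.1228] yaw -3.56 togo mm [ 0.2 44.1  0.8] ('roll', np.float64(-0.002)) F [ 7.7  0.3 -5.9] gap 0.0119
```

View pics/w23d.png

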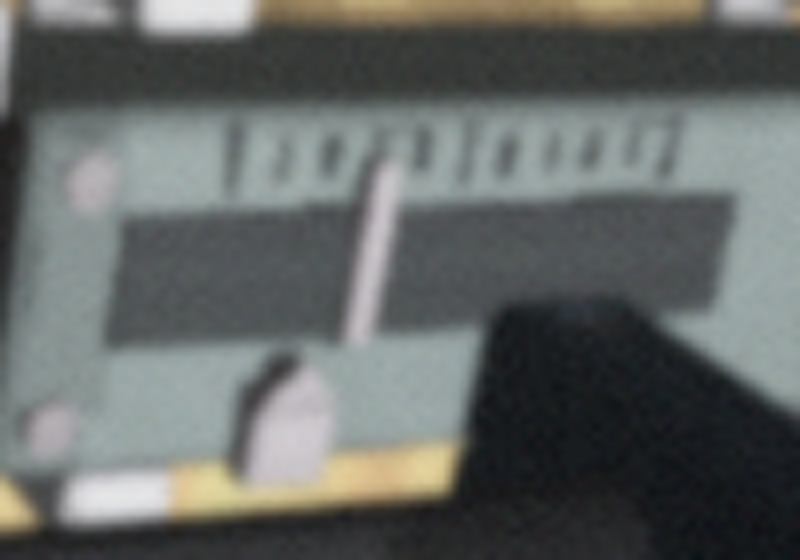

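```bash
cat >> h.py <<'E'
def A8(x,y,o=(380,195),f=8): return (o[0]+x/f-.5+.5/f,o[1]+y/f-.5+.5/f)
E
python3 - <<'E'
from h import *
o=(380,195)
a=ld('w23')
for q in [(385,190),(375,250),(365,300),(300,400),(290,440),(310,420),(180,400),(600,180),(380,400)]:
    print(q,np.round(dep(a,*A8(*q),True),4))
print('ptr',sc('w23',[(385,165),(372,250),(357,340)],o,8,.050))
print('flag',sc('w23',[(307,362)],o,8,.050),sc('w23',[(307,362)],o,8,.049))
E
```

```text
(385, 190) [0.556  0.0053 0.0488]
(375, 250) [5.555e-01 1.000e-04 4.920e-02]
(365, 300) [ 0.5542 -0.0039  0.0506]
(300, 400) [ 0.549  -0.0127  0.0503]
(290, 440) [ 0.5482 -0.0161  0.0509]
(310, 420) [ 0.5499 -0.0144  0.051 ]
(180, 400) [ 0.5388 -0.0132  0.0463]
(600, 180) [0.5832 0.0028 0.046 ]
(380, 400) [ 0.5598 -0.0154  0.0473]
ptr [(-29.9, array([0.5549, 0.008 , 0.05  ])), (-29.7, array([5.546e-01, 4.000e-04, 5.000e-02])), (-29.5, array([ 0.5544, -0.0078,  0.05  ]))]
flag [(-34.4, array([ 0.5493, -0.0093,  0.05  ]))] [(-33.7, array([ 0.55  , -0.0098,  0.049 ]))]
```

Emit:
play_rows:
  steps:
    - [[0,-3,0.5,0,0],[0,-2.5,0.5,0,0],[0,0,0,0,0],[0,0,0,0,0]]

```text
t: 20.83
tool_pos: [0.4337, -0.0025, 0.1222]
tool_rot: [0.729, 0.685, 0.004, 0.002]
force: [7.3, 1.9, -5.2]
finger_gap: 0.0119
```

```bash
bash look.sh w24
python3 - <<'E'
import cv2
b=cv2.imread('pics/w24.png'); cv2.imwrite('pics/w24d.png',cv2.resize(b[195:265,380:480],None,fx=8,fy=8,interpolation=cv2.INTER_CUBIC))
E
```

```text
t 20.83 pos [ 0.4337 -0.0025  0.1222] yaw -3.56 togo mm [ 0.3 46.4  0.6] ('roll', np.float64(-0.002)) F [ 7.3  1.9 -5.2] gap 0.0119
```

View pics/w24d.png

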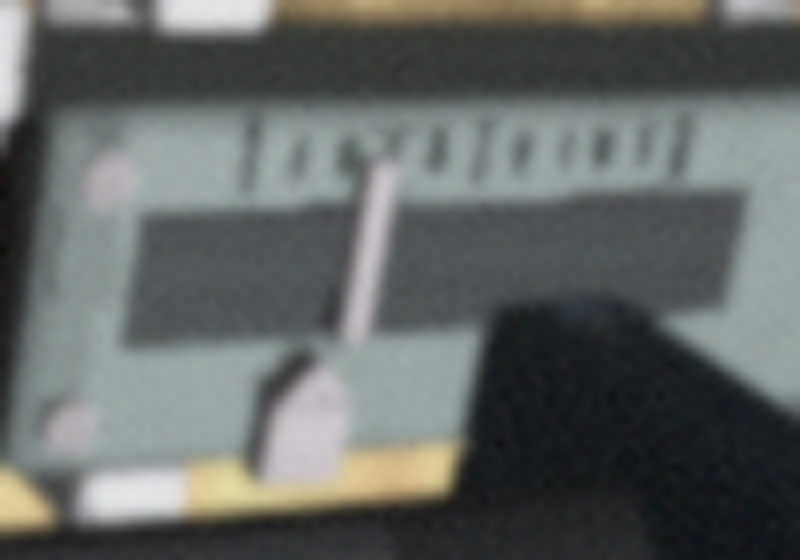

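Run:
```python
from h import *
o=(380,195)
print('ptr',sc('w24',[(382,165),(369,250),(354,340)],o,8,.050))
print('flag',sc('w24',[(325,362)],o,8,.050))
a=ld('w24')
import itertools
for nm,pts in dict(ptr=[(380,185),(375,210),(370,240),(364,275),(358,310)],flag=[(310,420),(305,440),(315,400),(330,420),(300,455)]).items():
    print(nm,np.round(np.mean([dep(a,*A8(*q),True) for q in pts],0),4))
```

```text
ptr [(-31.9, array([0.5529, 0.008 , 0.05  ])), (-31.6, array([5.527e-01, 4.000e-04, 5.000e-02])), (-31.4, array([ 0.5524, -0.0079,  0.05  ]))]
flag [(-34.1, array([ 0.5496, -0.0096,  0.05  ]))]
ptr [0.553  0.0007 0.0495]
flag [ 0.5485 -0.0151  0.0512]
```

Run:
```python
from h import *
a=cv2.imread('pics/w5.png');b=cv2.imread('pics/w10.png')
cv2.imwrite('pics/w5d.png',np.hstack([cv2.resize(a[190:240,210:260],None,fx=8,fy=8,interpolation=cv2.INTER_CUBIC),cv2.resize(b[170:220,215:265],None,fx=8,fy=8,interpolation=cv2.INTER_CUBIC)]))
b=cv2.imread('pics/w10.png'); cv2.imwrite('pics/w10d.png',cv2.resize(b[180:260,220:290],None,fx=8,fy=8,interpolation=cv2.INTER_CUBIC)[:600])
b=cv2.imread('pics/w2.png'); cv2.imwrite('pics/w2d.png',cv2.resize(b[190:250,235:285],None,fx=10,fy=10,interpolation=cv2.INTER_CUBIC))
```

```text
(no output)
```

View pics/w5d.png

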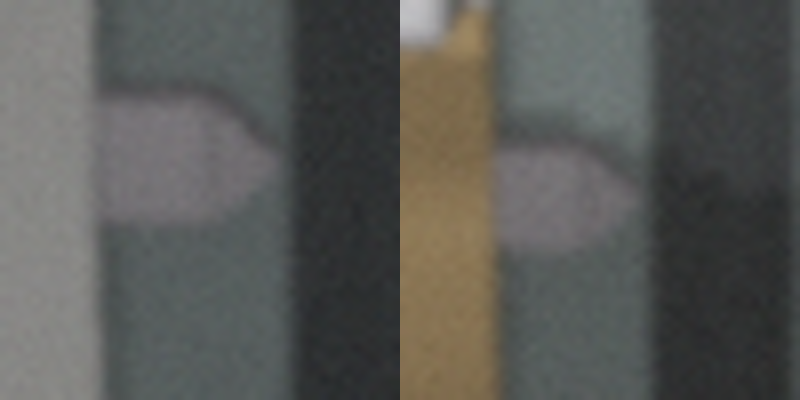

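View pics/w2d.png

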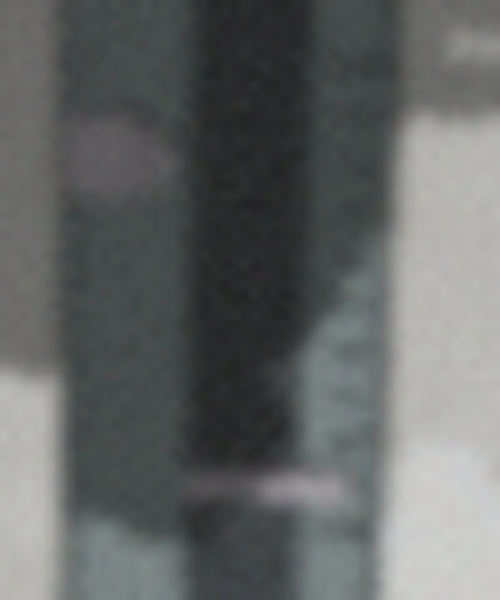

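View pics/w10d.png

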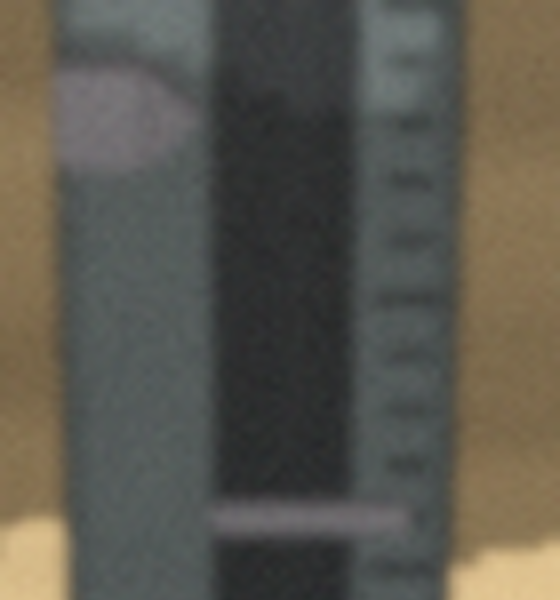

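Run:
```python
from h import *
w5=ld('w5');w2=ld('w2');w10=ld('w10')
f5=A8(272,160,(210,190),8); f2=A8(178,160,(235,190),10); p2=A8(265,486,(235,190),10)
print('flag tri',tri(w5,f5,w2,f2,True,True))
for nm,q in dict(flag=(120,120),flag2=(90,120),flag3=(140,110)).items():
    print(nm,np.round(dep(w10,*A8(*q,(220,180),8),True),4))
print('ptr',[np.round(dep(w10,*A8(x,519,(220,180),8),True),4)[2] for x in (230,260,300,330,380)])
print('flagz',[np.round(dep(w10,*A8(x,y,(220,180),8),True),4)[2] for x in (80,100,120,140,160) for y in (105,120,135)])
print('surf',[np.round(dep(w10,*A8(120,y,(220,180),8),True),4)[2] for y in (200,250,300,400,450,500)])
for zf,zp in [(.05,.05),(.051,.0495),(.0505,.050)]:
    f=sc('w10',[(193,120)],(220,180),8,zf)[0];p=sc('w10',[(214,518),(311,518),(405,518)],(220,180),8,zp)
    print(zf,zp,f,p)
t=sc('w10',[(410,62),(410,124),(410,182),(410,240),(410,298),(410,572)],(220,180),8,.0465);print([x[0] for x in t])
```

```text
flag tri (array([0.53670023, 0.29029087, 0.02955463]), np.float64(0.0001501271398287916))
flag [ 0.5552 -0.0156  0.0509]
flag2 [ 0.5555 -0.0181  0.0491]
flag3 [ 0.5543 -0.0139  0.0515]
ptr [np.float64(0.049), np.float64(0.0493), np.float64(0.0476), np.float64(0.0487), np.float64(0.0487)]
flagz [np.float64(0.0498), np.float64(0.0508), np.float64(0.0501), np.float64(0.051), np.float64(0.05), np.float64(0.0512), np.float64(0.0507), np.float64(0.0509), np.float64(0.0512), np.float64(0.0514), np.float64(0.0496), np.float64(0.0504), np.float64(0.0506), np.float64(0.05), np.float64(0.0503)]
surf [np.float64(0.0446), np.float64(0.0454), np.float64(0.0454), np.float64(0.0469), np.float64(0.0457), np.float64(0.046)]
0.05 0.05 (-28.0, array([ 0.5558, -0.0098,  0.05  ])) [(6.5, array([ 0.5902, -0.0103,  0.05  ])), (6.4, array([ 0.5907, -0.0022,  0.05  ])), (6.5, array([0.5912, 0.0057, 0.05  ]))]
0.051 0.0495 (-28.2, array([ 0.5555, -0.0098,  0.051 ])) [(6.7, array([ 0.5904, -0.0104,  0.0495])), (6.7, array([ 0.5909, -0.0022,  0.0495])), (6.7, array([0.5914, 0.0057, 0.0495]))]
0.0505 0.05 (-28.1, array([ 0.5556, -0.0098,  0.0505])) [(6.5, array([ 0.5902, -0.0103,  0.05  ])), (6.4, array([ 0.5907, -0.0022,  0.05  ])), (6.5, array([0.5912, 0.0057, 0.05  ]))]
[-31.9, -26.8, -21.9, -16.9, -11.9, 13.2]
```

Run:
```python
from h import *
o=(380,195)
for nm,T,p in [('w23',[(232,155),(468,150),(670,145)],[(388,160),(372,250),(357,340)]),('w24',[(250,155),(483,150),(686,145)],[(385,165),(369,250),(354,340)])]:
  for zs in (.0457,.0465):
    t=[x[0] for x in sc(nm,T,o,8,zs)]
    print(nm,zs,'ticks10,5,0',t, 'ptr', [[x[0] for x in sc(nm,p,o,8,zs+d)] for d in (.0032,.004)])
for zs in (.0457,.0465):
    t=[x[0] for x in sc('w10',[(410,298),(410,572)],(220,180),8,zs)]
    print('w10',zs,t,'ptr',[sc('w10',[(311,518)],(220,180),8,zs+d)[0][0] for d in (.0032,.004)],'flag',[sc('w10',[(193,120)],(220,180),8,zs+d)[0][0] for d in (.004,.005)])
```

```text
w23 0.0457 ticks10,5,0 [-43.2, -17.8, 7.1] ptr [[-28.9, -28.9, -28.7], [-29.5, -29.5, -29.3]]
w23 0.0465 ticks10,5,0 [-43.7, -18.4, 6.4] ptr [[-29.5, -29.5, -29.3], [-30.0, -30.1, -29.8]]
w24 0.0457 ticks10,5,0 [-43.0, -17.5, 8.0] ptr [[-30.7, -30.9, -30.6], [-31.3, -31.4, -31.2]]
w24 0.0465 ticks10,5,0 [-43.5, -18.1, 7.2] ptr [[-31.3, -31.4, -31.2], [-31.9, -32.0, -31.8]]
w10 0.0457 [-11.6, 13.5] ptr [6.9, 6.6] flag [-27.9, -28.1]
w10 0.0465 [-11.9, 13.2] ptr [6.6, 6.2] flag [-28.1, -28.4]
```

Emit:
play_rows:
  steps:
    - [[0,0,0,0,0],[0,2,0,0,0],[0,3,0,0,0],[0,3,0,0,0],[0,3,0,0,0],[0,4,0,0,0],[0,4,0,0,0],[0,4,0,0,0]]

```text
t: 21.55
tool_pos: [0.4585, -0.004, 0.1223]
tool_rot: [0.729, 0.685, 0.005, 0.003]
force: [4.1, 1.2, -2.2]
finger_gap: 0.0118
```

Run:
```python
from h import *
togo([.474,-.0051,.1221],np.radians(-3.45)); print(status.state()['tool_rot'])
```

```text
t 21.55 pos [ 0.4585 -0.004   0.1223] yaw -3.56 togo mm [-0.1 15.5  0.3] ('roll', np.float64(-0.002)) F [ 4.1  1.2 -2.2] gap 0.0118
[0.72871799 0.68478979 0.00493017 0.00295373]
```

Emit:
play_rows:
  steps:
    - [[0,3,0,0,0],[0,3,0,0,0],[0,3,0,0,0],[0,2,0,0,0],[0,0,0,0,0],[0,0,0,0,0]]

```text
t: 22.05
tool_pos: [0.4695, -0.0046, 0.122]
tool_rot: [0.729, 0.685, 0.004, 0.002]
force: [2.5, -0.3, -1.8]
finger_gap: 0.0119
```

```bash
bash look.sh w25
python3 - <<'E'
import cv2
b=cv2.imread('pics/w25.png'); cv2.imwrite('pics/w25b.png',cv2.resize(b,(800,600),interpolation=cv2.INTER_CUBIC))
E
```

```text
t 22.05 pos [ 0.4695 -0.0046  0.122 ] yaw -3.55 togo mm [ 0.2 10.5  0. ] ('roll', np.float64(-0.002)) F [ 2.5 -0.3 -1.8] gap 0.0119
```

View pics/w25b.png

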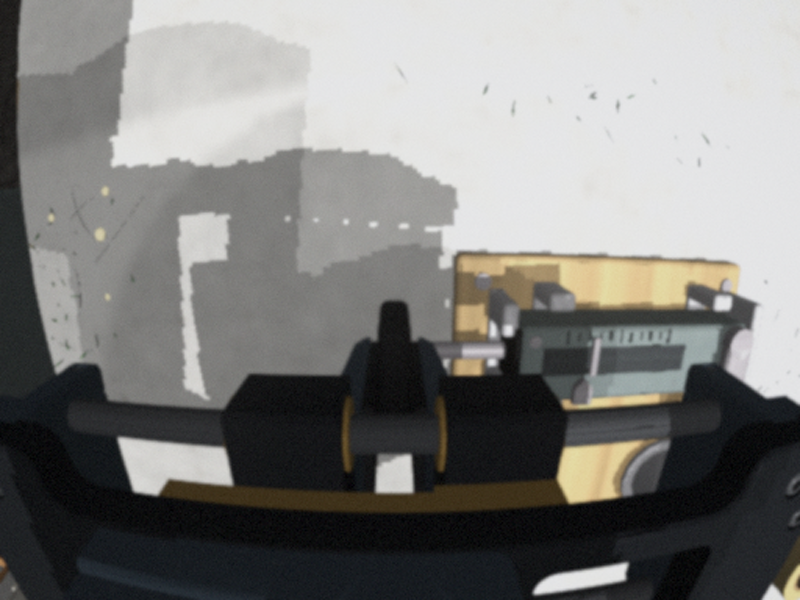

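Emit:
play_rows:
  steps:
    - [[0,2,0,0,0],[0,1.5,0,0,0],[0,0,0,0,0],[0,0,0,0,0]]

```text
t: 22.43
tool_pos: [0.472, -0.0048, 0.1218]
tool_rot: [0.729, 0.685, 0.003, 0.001]
force: [0.5, -0.7, -1.2]
finger_gap: 0.0116
```

Emit:
play_rows:
  steps:
    - [[0,1.5,0,0,0],[0,1,0,0,0],[0,0,0,0,0]]

```text
t: 22.68
tool_pos: [0.4741, -0.0048, 0.1218]
tool_rot: [0.729, 0.685, 0.003, 0.0]
force: [-0.2, 0.0, -0.9]
finger_gap: 0.0119
```

Emit:
play_rows:
  steps:
    - [[0,0,0,0,0.28],[0,0,0,0,0.28],[0,0,0,0,0.28],[0,0,-10,0,0.28],[0,0,-20,0,0.28],[-15,10,-15,0,0.28],[-25,25,0,0,0.28],[-25,25,0,0,0.28]]

```text
t: 23.35
tool_pos: [0.527, -0.0713, 0.1687]
tool_rot: [0.727, 0.687, 0.001, -0.002]
force: [0.3, 1.6, -1.2]
finger_gap: 0.0256
```

Run:
```python
from h import *
togo([.55,-.078,.15],np.radians(-3.45)); print(status.state()['tool_rot'])
```

```text
t 23.35 pos [ 0.527  -0.0713  0.1687] yaw -3.28 togo mm [-5.4 23.3 18.7] ('roll', np.float64(0.003)) F [ 0.3  1.6 -1.2] gap 0.0256
[ 0.72704322  0.68658813  0.0014911  -0.00163802]
```

Emit:
play_rows:
  steps:
    - [[-2,14,8,0,0.28],[-2,5,6,0,0.28],[0,0,0,0,0.28],[0,0,0,0,0.28]]

```text
t: 23.68
tool_pos: [0.5507, -0.0814, 0.1551]
tool_rot: [0.728, 0.685, 0.003, 0.001]
force: [0.0, 0.4, 0.3]
finger_gap: 0.0255
```

Run:
```python
from h import *
togo([.55,-.078,.15],np.radians(-3.45))
c=snap('wrist','w26'); print(c['T'][:3,3])
b=cv2.imread('pics/w26.png'); cv2.imwrite('pics/w26b.png',cv2.resize(b,(800,600),interpolation=cv2.INTER_CUBIC))
for n,p in dict(ptr=[.5495,0,.05]).items():
    pass
```

```text
t 23.68 pos [ 0.5507 -0.0814  0.1551] yaw -3.47 togo mm [ 3.4 -0.9  5.2] ('roll', np.float64(-0.0)) F [0.  0.4 0.3] gap 0.0255
[ 0.55480717 -0.0055141   0.24762654]
```

View pics/w26b.png

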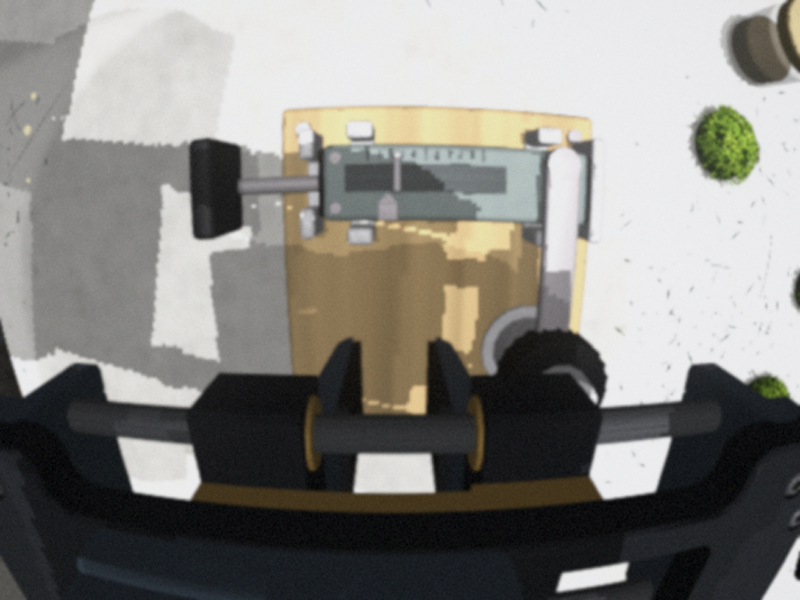

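Wrist view from directly overhead: keeper arm lies over the plain end, pointer at (397,170), flag tip at (387,200), pointer still short of the flag.

Run:
```python
from h import *
b=cv2.imread('pics/w26.png'); cv2.imwrite('pics/w26d.png',cv2.resize(b[85:145,205:315],None,fx=7,fy=7,interpolation=cv2.INTER_CUBIC))
```

```text
(no output)
```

View pics/w26d.png

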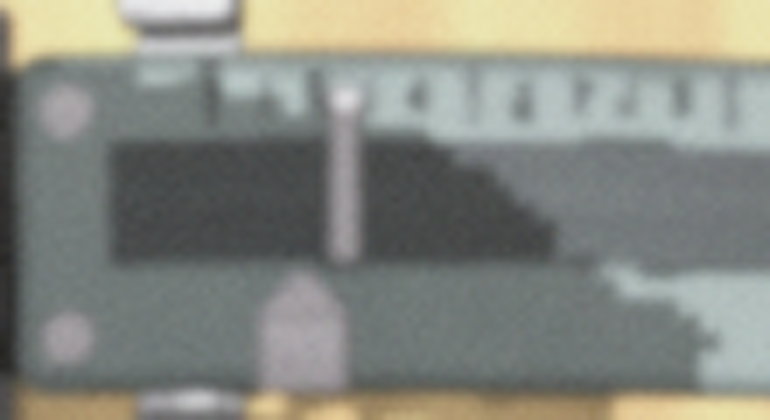

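Run:
```python
from h import *
o=(205,85)
for zp,zf in [(.05,.05),(.049,.0506)]:
    print(sc('w26',[(347,110),(345,185),(344,255)],o,7,zp),sc('w26',[(303,275)],o,7,zf),sc('w26',[(260,360),(348,360)],o,7,zf))
print('ticks',[x[0] for x in sc('w26',[(210,95),(472,95),(730,95)],o,7,.0457)])
# plate now
a=ld('w26'); k=1/1.5625
for q in [(203,190),(215,190),(225,190),(235,190)]: print(np.round(dep(a,q[0]*k,q[1]*k,True),4))
def contact(q,p): 
    M=R.from_quat(q).as_matrix(); return np.array(p)+.07*M[:,2]
print('contact w24',contact([.729,.685,.004,.002],[.4337,-.0025,.1222]),'w19',contact([.729,.685,-.007,-.010],[.480,-.0051,.1221]),'home',contact([.729,.685,.003,0],[.4720,-.0048,.1218]))
togo([.4765,-.005,.165],np.radians(-3.45))
```

```text
[(-26.5, array([0.5582, 0.0055, 0.05  ])), (-26.7, array([ 0.5575, -0.0016,  0.05  ])), (-26.8, array([ 0.5571, -0.0082,  0.05  ]))] [(-30.6, array([ 0.5531, -0.0099,  0.05  ]))] [(-34.7, array([ 0.5485, -0.0177,  0.05  ])), (-26.4, array([ 0.5568, -0.0182,  0.05  ]))]
[(-26.5, array([0.5582, 0.0056, 0.049 ])), (-26.7, array([ 0.5576, -0.0016,  0.049 ])), (-26.7, array([ 0.5571, -0.0083,  0.049 ]))] [(-30.6, array([ 0.5531, -0.0099,  0.0506]))] [(-34.7, array([ 0.5486, -0.0177,  0.0506])), (-26.4, array([ 0.5568, -0.0182,  0.0506]))]
ticks [-39.5, -14.5, 10.6]
[ 0.4764 -0.0008  0.0615]
[ 0.4804 -0.0014  0.0576]
[ 0.4807 -0.0017  0.046 ]
[ 0.4814 -0.0021  0.0339]
contact w24 [ 0.43429963 -0.00232064  0.0522028 ] w19 [ 0.47832794 -0.00475098  0.05212084] home [ 0.47230597 -0.00451249  0.05180126]
t 23.73 pos [ 0.5504 -0.0812  0.1552] yaw -3.45 togo mm [ 71.7 -78.3 -10. ] ('roll', np.float64(-0.0)) F [-0.2  1.3 -1.3] gap 0.0257
```

Emit:
play_rows:
  steps:
    - [[8,-12,-8,0,0.28],[22,-26,-3,0,0.28],[22,-26,0,0,0.28],[15,-10,0,0,0.28],[3,-2,0,0,0.28],[0,0,0,0,0.28],[0,0,0,0,0.28]]

```text
t: 24.32
tool_pos: [0.4694, -0.0012, 0.1669]
tool_rot: [0.727, 0.687, 0.002, -0.001]
force: [1.0, -0.9, -0.0]
finger_gap: 0.026
```

Run:
```python
from h import *
togo([.475,-.005,.122],np.radians(-3.45))
```

```text
t 24.32 pos [ 0.4694 -0.0012  0.1669] yaw -3.24 togo mm [-3.6  5.7 44.9] ('roll', np.float64(0.004)) F [ 1.  -0.9 -0. ] gap 0.026
```

Emit:
play_rows:
  steps:
    - [[-3,5,3,0,0.28],[0,1,10,0,0.28],[0,0,12,0,0.28],[0,0,4,0,0.28],[0,0,0,0,0.28],[0,0,0,0,0.28]]

```text
t: 24.82
tool_pos: [0.4796, -0.008, 0.1347]
tool_rot: [0.728, 0.686, 0.002, 0.001]
force: [-0.6, -0.5, -0.3]
finger_gap: 0.0253
```

Run:
```python
from h import *
togo([.475,-.005,.122],np.radians(-3.45))
c=snap('wrist','w27')
b=cv2.imread('pics/w27.png'); cv2.imwrite('pics/w27b.png',cv2.resize(b,(800,600),interpolation=cv2.INTER_CUBIC))
```

```text
t 24.82 pos [ 0.4796 -0.008   0.1347] yaw -3.38 togo mm [ 2.7 -4.8 12.7] ('roll', np.float64(0.001)) F [-0.6 -0.5 -0.3] gap 0.0253
```

View pics/w27b.png

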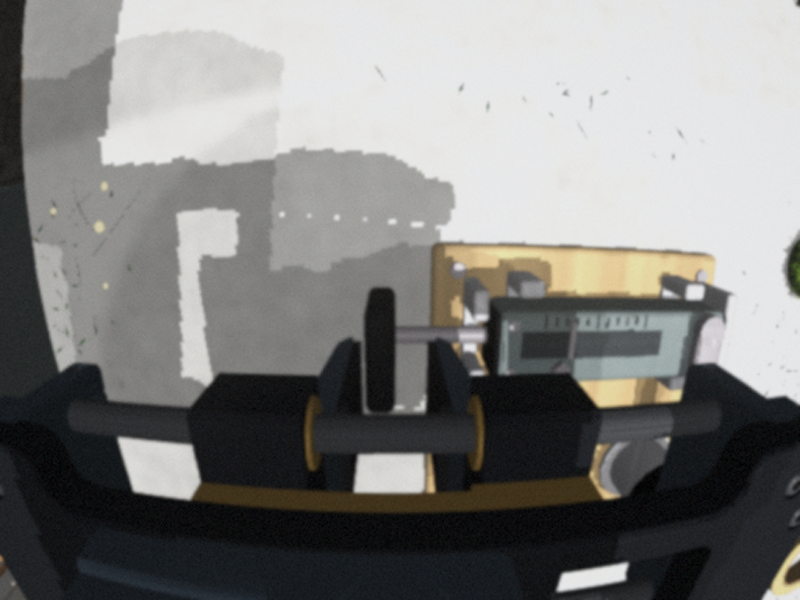

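Emit:
play_rows:
  steps:
    - [[2,-4,0,0,0.28],[0,-1,4,0,0.28],[0,0,5,0,0.28],[0,0,3,0,0.28],[0,0,0,0,0.28]]

```text
t: 25.28
tool_pos: [0.4747, -0.0056, 0.1226]
tool_rot: [0.728, 0.686, 0.003, 0.001]
force: [-0.1, 0.3, 0.0]
finger_gap: 0.0257
```

Run:
```python
from h import *
togo([.475,-.005,.122],np.radians(-3.45))
```

```text
t 25.28 pos [ 0.4747 -0.0056  0.1226] yaw -3.39 togo mm [0.6 0.2 0.6] ('roll', np.float64(0.001)) F [-0.1  0.3  0. ] gap 0.0257
```

Close and draw out, first most of the way.

Emit:
play_rows:
  steps:
    - [[0,0,0,0,0],[0,0,0,0,0],[0,0,0,0,0],[0,0,0,0,0],[0,0,0,0,0]]

```text
t: 25.7
tool_pos: [0.4746, -0.0055, 0.1225]
tool_rot: [0.728, 0.686, 0.003, 0.001]
force: [-0.1, -0.5, -3.7]
finger_gap: 0.0119
```

Emit:
play_rows:
  steps:
    - [[0,-3,0,0,0],[0,-4,0,0,0],[0,-4,0,0,0],[0,-4,0,0,0],[0,-4,0.1,0,0],[0,-4,0.1,0,0],[0,-4,0.1,0,0],[0,-3,0,0,0]]

```text
t: 26.37
tool_pos: [0.4446, -0.0038, 0.1224]
tool_rot: [0.728, 0.686, 0.005, 0.004]
force: [5.9, 1.4, -6.1]
finger_gap: 0.0117
```

Emit:
play_rows:
  steps:
    - [[0,-4,0.1,0,0],[0,-4,0.1,0,0],[0,0,0,0,0],[0,0,0,0,0]]

```text
t: 26.7
tool_pos: [0.4374, -0.0035, 0.1228]
tool_rot: [0.728, 0.686, 0.007, 0.006]
force: [6.7, 0.6, -6.0]
finger_gap: 0.012
```

Run:
```python
from h import *
s=status.state(); M=R.from_quat(s['tool_rot']).as_matrix(); print(s['tool_rot'],'contact',s['tool_pos']+.07*M[:,2],s['force'])
```

```text
[0.72783358 0.68569442 0.00686571 0.00585719] contact [ 0.43864574 -0.0033948   0.05277348] [ 6.68086973  0.59298717 -6.00483018]
```

Emit:
play_rows:
  steps:
    - [[0,-3,0.6,0,0],[0,-3,0.5,0,0],[0,-1.5,0.3,0,0],[0,0,0,0,0],[0,0,0,0,0]]

```text
t: 27.12
tool_pos: [0.4332, -0.0034, 0.1223]
tool_rot: [0.728, 0.686, 0.01, 0.01]
force: [7.6, 0.4, -6.3]
finger_gap: 0.012
```

```bash
bash look.sh w28;  python3 - <<'E'
from h import *
s=status.state(); M=R.from_quat(s['tool_rot']).as_matrix(); print(s['tool_rot'],'contact',s['tool_pos']+.07*M[:,2],s['force'])
b=cv2.imread('pics/w28.png'); cv2.imwrite('pics/w28d.png',cv2.resize(b[195:265,380:480],None,fx=8,fy=8,interpolation=cv2.INTER_CUBIC))
E
```

```text
t 27.12 pos [ 0.4332 -0.0034  0.1223] yaw -3.43 togo mm [ 1.1 46.8  1.6] ('roll', np.float64(0.0)) F [ 7.6  0.4 -6.3] gap 0.012
[0.72784684 0.68558459 0.01049953 0.01012447] contact [ 0.43528633 -0.00344803  0.05233781] [ 8.57301732  0.68513067 -7.27252828]
```

View pics/w28d.png

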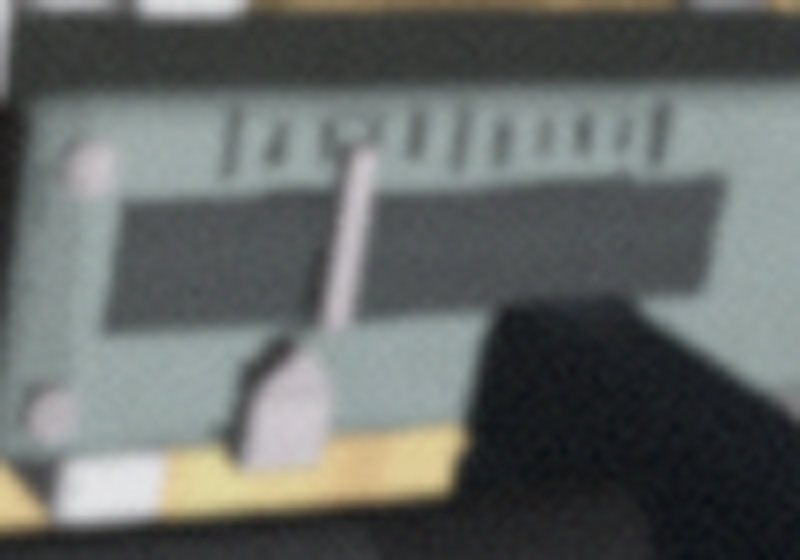

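Emit:
play_rows:
  steps:
    - [[0,-3,0.5,0,0],[0,-2,0.5,0,0],[0,0,0,0,0],[0,0,0,0,0]]

```text
t: 27.5
tool_pos: [0.4312, -0.0035, 0.122]
tool_rot: [0.728, 0.686, 0.013, 0.014]
force: [7.9, 1.6, -5.7]
finger_gap: 0.0119
```

```bash
bash look.sh w29;  python3 - <<'E'
from h import *
s=status.state(); print(s['tool_rot'],s['force'])
b=cv2.imread('pics/w29.png'); cv2.imwrite('pics/w29d.png',cv2.resize(b[195:265,380:480],None,fx=8,fy=8,interpolation=cv2.INTER_CUBIC))
E
```

```text
t 27.5 pos [ 0.4312 -0.0035  0.122 ] yaw -3.43 togo mm [ 1.3 48.8  1.7] ('roll', np.float64(0.0)) F [ 7.9  1.6 -5.7] gap 0.0119
[0.72778414 0.68553806 0.01347089 0.01365129] [ 8.82534272  1.12370659 -6.18347379]
```

View pics/w29d.png

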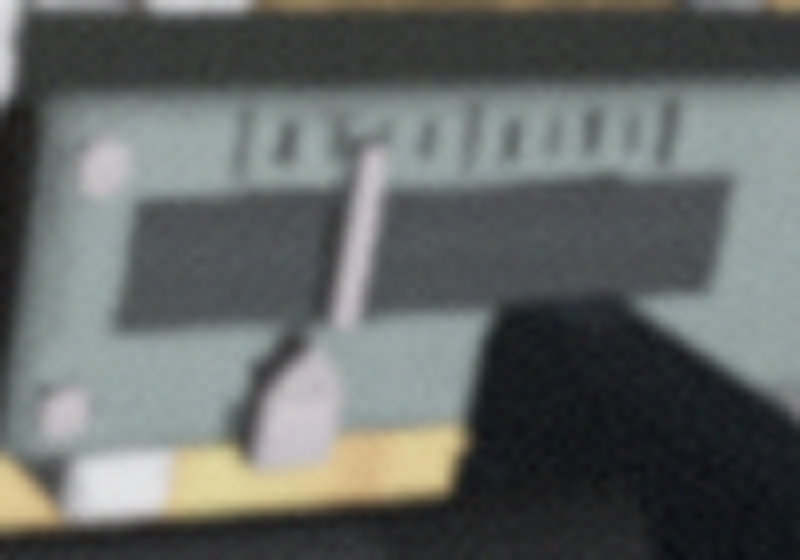

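Emit:
play_rows:
  steps:
    - [[0,-4,0.4,0,0],[0,-3,0.4,0,0]]

```text
t: 27.72
tool_pos: [0.4265, -0.0033, 0.1215]
tool_rot: [0.728, 0.685, 0.015, 0.016]
force: [9.3, 1.8, -2.7]
finger_gap: 0.0119
```

```bash
bash look.sh w30;  python3 - <<'E'
from h import *
s=status.state(); print(s['tool_rot'],s['force'])
b=cv2.imread('pics/w30.png'); cv2.imwrite('pics/w30d.png',cv2.resize(b[195:265,380:480],None,fx=8,fy=8,interpolation=cv2.INTER_CUBIC))
E
```

```text
t 27.72 pos [ 0.4265 -0.0033  0.1215] yaw -3.43 togo mm [ 1.4 53.5  1.7] ('roll', np.float64(0.0)) F [ 9.3  1.8 -2.7] gap 0.0119
[0.72774753 0.68549215 0.0152858  0.01582344] [ 8.6589523   1.80073782 -3.23300101]
```

View pics/w30d.png

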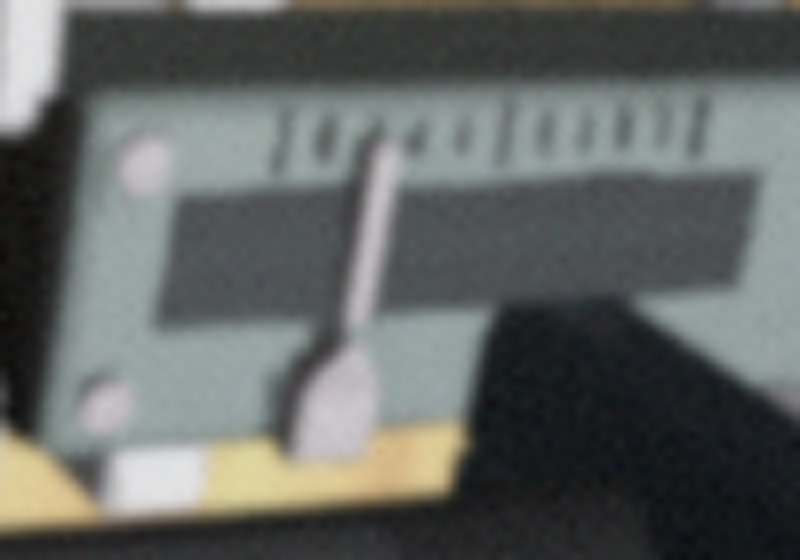

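Emit:
play_rows:
  steps:
    - [[0,-2,0.2,0,0]]

```text
t: 27.85
tool_pos: [0.4253, -0.0033, 0.1215]
tool_rot: [0.728, 0.685, 0.016, 0.017]
force: [8.7, 3.5, -3.7]
finger_gap: 0.0118
```

```bash
bash look.sh w31;  python3 - <<'E'
from h import *
s=status.state(); print(s['tool_rot'],s['force'])
b=cv2.imread('pics/w31.png'); cv2.imwrite('pics/w31d.png',cv2.resize(b[195:265,380:480],None,fx=8,fy=8,interpolation=cv2.INTER_CUBIC))
E
```

```text
t 27.85 pos [ 0.4253 -0.0033  0.1215] yaw -3.43 togo mm [ 1.5 54.7  2. ] ('roll', np.float64(0.0)) F [ 8.7  3.5 -3.7] gap 0.0118
[0.72768794 0.68550901 0.01619535 0.01689295] [ 9.33991877  1.81364606 -4.0034704 ]
```

View pics/w31d.png

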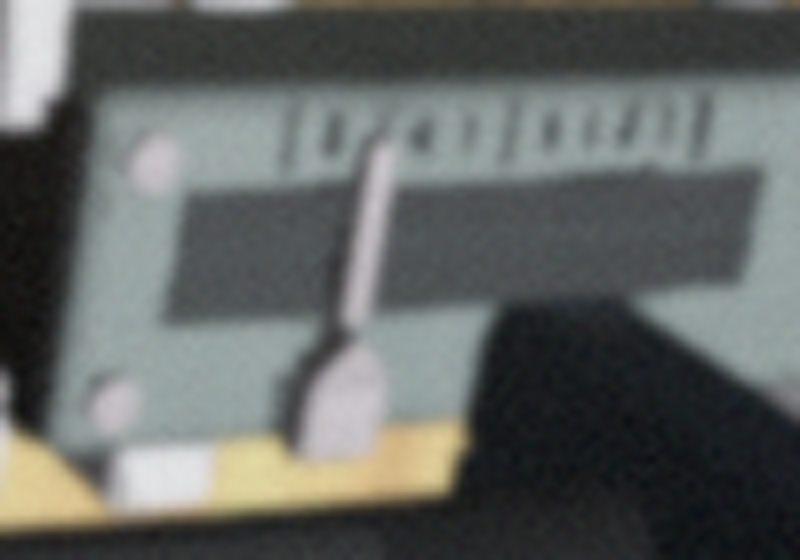

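Run:
```python
from h import *
o=(380,195)
for n,p,f in [('w24',[(382,165),(354,340)],(325,362)),('w28',[(362,155),(333,325)],(307,345)),('w30',[(384,150),(359,318)],(354,342)),('w31',[(380,150),(355,316)],(361,342))]:
    P=[x[0] for x in sc(n,p,o,8,.049)]; print(n,P,sc(n,[f],o,8,.0506)[0][0], 'diff',round(P[1]-sc(n,[f],o,8,.0506)[0][0],2))
```

```text
w24 [-31.1, -30.7] -34.5 diff 3.8
w28 [-30.8, -30.6] -34.2 diff 3.6
w30 [-33.3, -32.6] -33.9 diff 1.3
w31 [-34.4, -33.8] -33.7 diff -0.1
```

Emit:
play_rows:
  steps:
    - [[0,0,0,0,0],[0,0,0,0,0]]

```text
t: 28.07
tool_pos: [0.4264, -0.0034, 0.122]
tool_rot: [0.728, 0.685, 0.018, 0.019]
force: [8.7, 1.2, -6.3]
finger_gap: 0.0121
```

```bash
bash look.sh w32;  python3 - <<'E'
from h import *
s=status.state(); print(s['tool_rot'],s['force'])
b=cv2.imread('pics/w32.png'); cv2.imwrite('pics/w32d.png',cv2.resize(b[195:265,380:480],None,fx=8,fy=8,interpolation=cv2.INTER_CUBIC))
E
```

```text
t 28.07 pos [ 0.4264 -0.0034  0.122 ] yaw -3.43 togo mm [ 1.5 53.5  2.6] ('roll', np.float64(0.0)) F [ 8.7  1.2 -6.3] gap 0.0121
[0.72767101 0.68543874 0.0177903  0.0187653 ] [ 8.77807698  1.1149662  -6.13302054]
```

View pics/w32d.png

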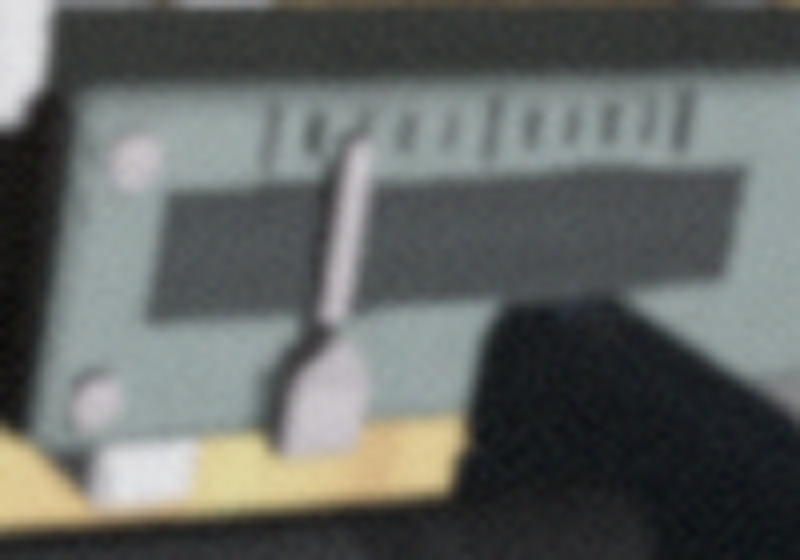

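Emit:
play_rows:
  steps:
    - [[0,-1.8,0.3,0,0]]

```text
t: 28.2
tool_pos: [0.4258, -0.0034, 0.1219]
tool_rot: [0.728, 0.685, 0.019, 0.02]
force: [9.4, 2.1, -5.0]
finger_gap: 0.0121
```

Run:
```python
from h import *
for i in range(14):
    c=snap('wrist','w33')
    if i in(0,6,13): togo([.48,-.0051,.1221],np.radians(-3.45))
b=cv2.imread('pics/w33.png'); cv2.imwrite('pics/w33d.png',cv2.resize(b[195:265,380:480],None,fx=8,fy=8,interpolation=cv2.INTER_CUBIC))
```

```text
t 28.25 pos [ 0.4255 -0.0033  0.1219] yaw -3.42 togo mm [ 1.5 54.4  2.7] ('roll', np.float64(0.001)) F [ 9.   1.9 -4.4] gap 0.0119
t 28.55 pos [ 0.4256 -0.0034  0.1219] yaw -3.42 togo mm [ 1.5 54.3  2.7] ('roll', np.float64(0.001)) F [ 8.3  1.  -5.2] gap 0.0121
t 28.9 pos [ 0.4256 -0.0034  0.1219] yaw -3.42 togo mm [ 1.5 54.3  2.7] ('roll', np.float64(0.0)) F [ 9.1  1.5 -5. ] gap 0.012
```

View pics/w33d.png

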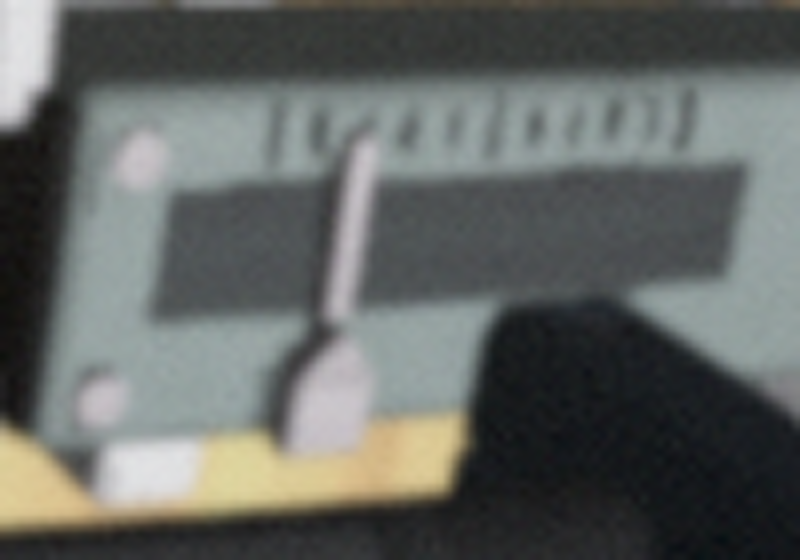

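Emit:
play_rows:
  steps:
    - [[0,2,0,0,0],[0,3,0,0,0],[0,3,0,0,0],[0,3,0,0,0],[0,4,0,0,0],[0,4,0,0,0],[0,4,0,0,0],[0,4,0,0,0]]

```text
t: 29.57
tool_pos: [0.4547, -0.0052, 0.1242]
tool_rot: [0.727, 0.686, 0.021, 0.022]
force: [3.5, 0.0, -6.9]
finger_gap: 0.012
```

Emit:
play_rows:
  steps:
    - [[0,3,0,0,0],[0,3,0,0,0],[0,2,0,0,0],[0,0,0,0,0]]

```text
t: 29.9
tool_pos: [0.4627, -0.0057, 0.1244]
tool_rot: [0.727, 0.686, 0.02, 0.022]
force: [3.9, 0.2, -5.5]
finger_gap: 0.0123
```

Emit:
play_rows:
  steps:
    - [[0,2,0.6,0,0],[0,2,0.6,0,0],[0,1.5,0.5,0,0],[0,0,0,0,0]]

```text
t: 30.23
tool_pos: [0.4672, -0.0058, 0.1227]
tool_rot: [0.727, 0.686, 0.019, 0.02]
force: [0.9, -0.1, -3.8]
finger_gap: 0.0121
```

Emit:
play_rows:
  steps:
    - [[0,2,0.5,0,0],[0,1.5,0.3,0,0],[0,0,0,0,0]]

```text
t: 30.48
tool_pos: [0.4704, -0.006, 0.1219]
tool_rot: [0.727, 0.686, 0.019, 0.02]
force: [0.2, 0.2, -4.1]
finger_gap: 0.0119
```

Emit:
play_rows:
  steps:
    - [[0,0,0.5,0,0.28],[0,0,0,0,0.28],[0,0,0,0,0.28],[0,-0.5,-10,0,0.28],[0,-1,-20,0,0.28],[-15,10,-15,0,0.28],[-25,25,0,0,0.28],[-25,25,0,0,0.28]]

```text
t: 31.15
tool_pos: [0.5197, -0.072, 0.1717]
tool_rot: [0.726, 0.687, 0.018, 0.018]
force: [1.1, 0.7, -0.9]
finger_gap: 0.0258
```

Emit:
play_rows:
  steps:
    - [[-2,14,4,0,0.28],[-2,5,4,0,0.28],[0,0,0,0,0.28],[0,0,0,0,0.28]]

```text
t: 31.48
tool_pos: [0.5438, -0.0821, 0.166]
tool_rot: [0.727, 0.686, 0.02, 0.022]
force: [-0.3, -0.2, 0.1]
finger_gap: 0.0253
```

Run:
```python
from h import *
togo([.55,-.08,.155],np.radians(-3.45))
c=snap('wrist','w34'); print(c['T'][:3,3])
b=cv2.imread('pics/w34.png'); cv2.imwrite('pics/w34b.png',cv2.resize(b,(800,600),interpolation=cv2.INTER_CUBIC))
```

```text
t 31.48 pos [ 0.5438 -0.0821  0.166 ] yaw -3.3 togo mm [ 2.5  5.4 11.3] ('roll', np.float64(0.003)) F [-0.3 -0.2  0.1] gap 0.0253
[ 0.54288804 -0.00553313  0.25798107]
```

View pics/w34b.png

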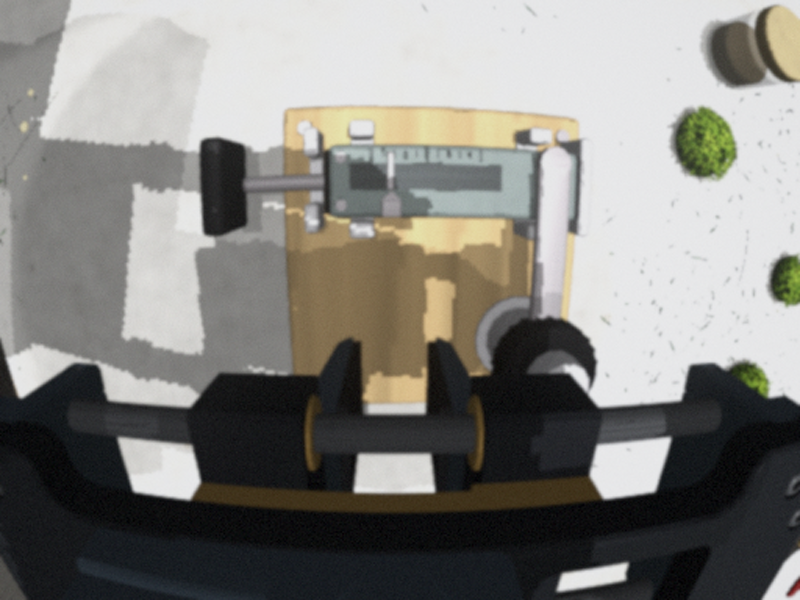

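Run:
```python
from h import *
b=cv2.imread('pics/w34.png'); cv2.imwrite('pics/w34d.png',cv2.resize(b[85:145,205:285],None,fx=10,fy=10,interpolation=cv2.INTER_CUBIC))
```

```text
(no output)
```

View pics/w34d.png

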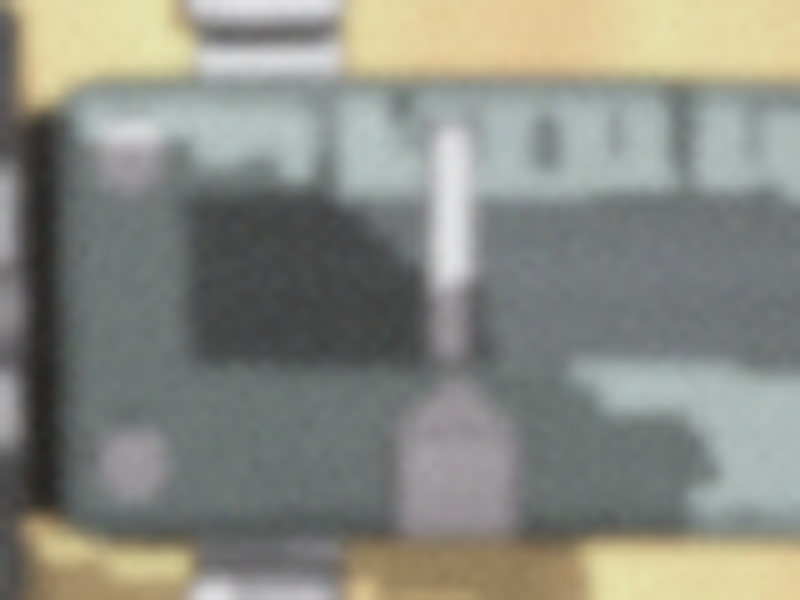

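Run:
```python
from h import *
o=(205,85);c=ld('w34'); g=cv2.cvtColor(c['pixels'],cv2.COLOR_RGB2GRAY).astype(int)
for v in (98,102,106,110,114,117,119,120,121,122,123,124,126,128,131,134): print(v,g[v,240:262])
for zp,zf in [(.049,.0506),(.0495,.0505)]:
    print([x[0] for x in sc('w34',[(453,150),(451,240),(449,330)],o,10,zp)],[x[0] for x in sc('w34',[(453,380),(458,480),(398,480),(520,480)],o,10,zf)])
```

```text
98 [191 188 193 184 172 160 155 156 174 202 206 188 167 168 179 182 181 171
 151 134 142 168]
102 [185 188 187 186 187 184 177 174 190 218 225 208 188 182 183 184 183 180
 172 166 167 175]
106 [ 89 100 114 116 118 120 121 138 182 217 223 198 158 131 121 123 122 118
 121 120 117 120]
110 [ 73  72  74  78  89 107 118 138 185 216 224 197 154 130 122 122 123 124
 126 125 120 119]
114 [ 71  68  68  71  67  71  76 102 141 157 152 128 104 103 117 119 120 121
 120 119 123 116]
117 [ 72  70  71  72  68  71  76  97 128 143 144 121 101 101 113 120 122 118
 118 119 121 121]
119 [ 71  71  73  69  67  74  74  91 120 142 141 121  95  91 102 114 122 120
 116 120 119 118]
120 [ 75  73  75  74  76  78  78  92 113 126 128 112  97  90 102 112 119 119
 118 116 118 121]
121 [ 85  83  90  91  85  87  86  96 103 115 117 109 105 103 105 118 119 116
 119 116 117 124]
122 [104 102 105 105 103 100 102 104 111 120 120 122 113 108 112 116 115 116
 116 116 116 128]
123 [110 109 109 113 113 115 110 111 119 133 139 134 129 118 111 108 111 107
 114 111 112 121]
124 [112 114 115 115 115 111 119 124 130 142 146 146 137 127 116 112 114 111
 112 113 111 116]
126 [118 114 118 114 114 127 134 148 152 151 150 150 151 148 136 128 118 113
 111 108 111 114]
128 [115 115 111 113 122 136 143 147 145 147 150 147 145 147 146 138 124 114
 108 110 114 114]
131 [113 112 113 108 116 144 154 163 157 157 157 158 157 158 157 149 131 117
 110 108 113 112]
134 [111 110 109 107 117 133 151 153 154 150 152 152 148 153 149 141 126 118
 110 110 111 112]
[-30.3, -30.4, -30.5] [-30.3, -29.9, -34.1, -25.6]
[-30.3, -30.4, -30.5] [-30.3, -29.9, -34.1, -25.6]
```

Emit:
play_rows:
  steps:
    - [[0,4,12,0,0.28],[0,3,15,0,0.28],[0,0,8,0,0.28],[0,0,0,0,0.28],[0,0,0,0,0.28]]

```text
t: 31.95
tool_pos: [0.5494, -0.0794, 0.1286]
tool_rot: [0.726, 0.687, 0.019, 0.02]
force: [0.6, -0.3, -0.7]
finger_gap: 0.0256
```

Run:
```python
from h import *
togo([.55,-.08,.115],np.radians(-3.45))
c=snap('wrist','w35'); print(c['T'][:3,3])
b=cv2.imread('pics/w35.png'); cv2.imwrite('pics/w35b.png',cv2.resize(b,(800,600),interpolation=cv2.INTER_CUBIC))
```

```text
t 31.95 pos [ 0.5494 -0.0794  0.1286] yaw -3.13 togo mm [-0.6 -0.1 13.6] ('roll', np.float64(0.006)) F [ 0.6 -0.3 -0.7] gap 0.0256
[ 0.54856441 -0.00291181  0.22075075]
```

View pics/w35b.png

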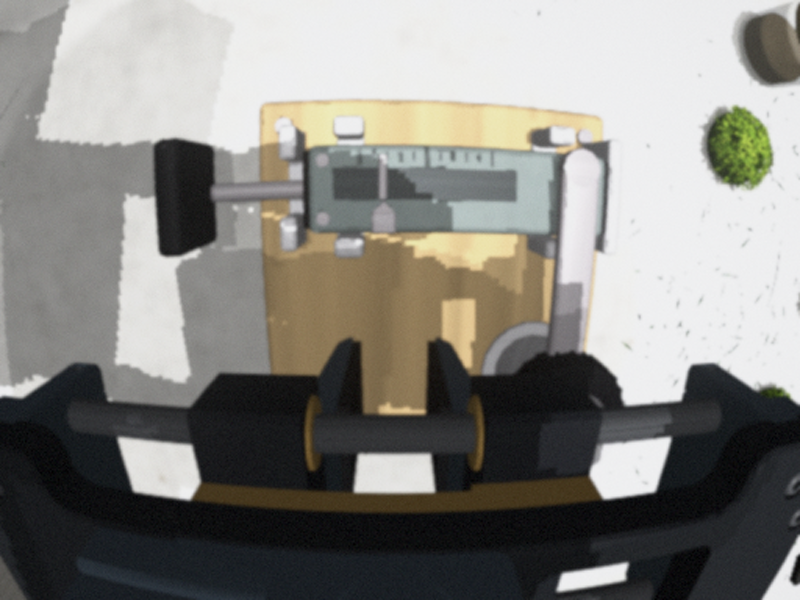

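Run:
```python
from h import *
b=cv2.imread('pics/w35.png'); cv2.imwrite('pics/w35d.png',cv2.resize(b[90:155,205:285],None,fx=9,fy=9,interpolation=cv2.INTER_CUBIC))
c=ld('w35'); g=cv2.cvtColor(c['pixels'],cv2.COLOR_RGB2GRAY).astype(float)
def cen(r0,r1,u0,u1):
    p=g[r0:r1,u0:u1].mean(0); base=np.interp(np.arange(len(p)),[0,len(p)-1],[p[0],p[-1]]); w=np.clip(p-base-5,0,None); return u0+(w*np.arange(len(p))).sum()/w.sum()
P=[];F=[]
for r in range(108,127,3): u=cen(r,r+3,239,252); P.append((u,r+1)); 
for r in range(132,147,2): 
    row=g[r:r+2,225:265].mean(0); F.append((r+.5,np.round(row[10:32]).astype(int).tolist()))
print(np.round(P,2)); 
for f in F: print(f)
```

```text
[[244.53 109.  ]
 [244.54 112.  ]
 [244.55 115.  ]
 [244.5  118.  ]
 [244.5  121.  ]
 [244.49 124.  ]
 [244.2  127.  ]]
(132.5, [122, 122, 120, 120, 125, 130, 139, 150, 156, 159, 166, 161, 160, 152, 140, 132, 124, 122, 118, 117, 118, 116])
(134.5, [122, 120, 121, 126, 137, 150, 158, 161, 162, 160, 161, 162, 160, 158, 158, 150, 140, 127, 120, 118, 118, 118])
(136.5, [120, 119, 120, 127, 145, 156, 160, 163, 160, 160, 159, 158, 160, 158, 158, 160, 152, 136, 124, 119, 116, 119])
(138.5, [121, 122, 127, 140, 155, 164, 170, 169, 169, 168, 169, 171, 168, 166, 164, 166, 156, 142, 125, 119, 120, 119])
(140.5, [123, 121, 126, 140, 154, 164, 169, 169, 170, 168, 168, 167, 164, 168, 167, 166, 159, 140, 126, 122, 119, 120])
(142.5, [120, 118, 120, 130, 148, 160, 162, 164, 165, 166, 165, 164, 165, 165, 166, 162, 155, 138, 126, 120, 120, 118])
(144.5, [114, 114, 114, 125, 144, 156, 158, 159, 160, 158, 160, 162, 162, 158, 162, 158, 152, 134, 120, 116, 114, 112])
(146.5, [100, 100, 104, 120, 139, 150, 152, 156, 154, 154, 156, 158, 156, 154, 156, 154, 148, 132, 113, 100, 100, 98])
```

View pics/w35d.png

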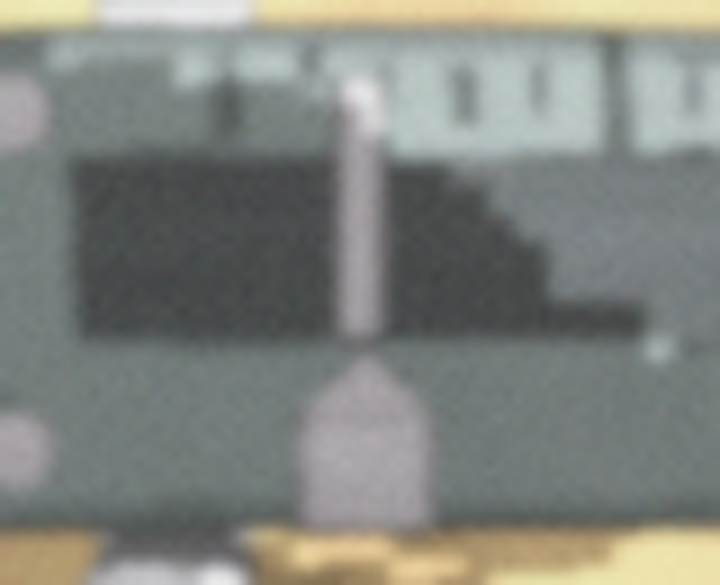

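Emit:
play_rows:
  steps:
    - [[0,0,-20,0,0.28],[0,0,-35,0,0.5],[0,-10,-35,0,0.5],[-10,-25,-20,0,0.5],[-10,-25,0,0,0.5],[0,0,0,0,0.5],[0,0,0,0,0.5]]

```text
t: 32.58
tool_pos: [0.479, -0.0951, 0.2429]
tool_rot: [0.725, 0.688, 0.019, 0.021]
force: [0.1, -0.2, 0.2]
finger_gap: 0.0455
```

Run:
```python
from h import *
togo([.55,-.08,.115],np.radians(-3.45))
for n in ('wrist','top','scene'): snap(n,n+'36')
b=cv2.imread('pics/wrist36.png'); cv2.imwrite('pics/w36b.png',cv2.resize(b,(800,600),interpolation=cv2.INTER_CUBIC))
b=cv2.imread('pics/top36.png'); cv2.imwrite('pics/t36b.png',cv2.resize(b,(800,600),interpolation=cv2.INTER_CUBIC))
b=cv2.imread('pics/scene36.png'); cv2.imwrite('pics/s36b.png',cv2.resize(b[120:240,190:350],(800,600),interpolation=cv2.INTER_CUBIC))
```

```text
t 32.58 pos [ 0.479  -0.0951  0.2429] yaw -3.01 togo mm [ 19.   62.9 131.6] ('roll', np.float64(0.008)) F [ 0.1 -0.2  0.2] gap 0.0455
```

View pics/w36b.png

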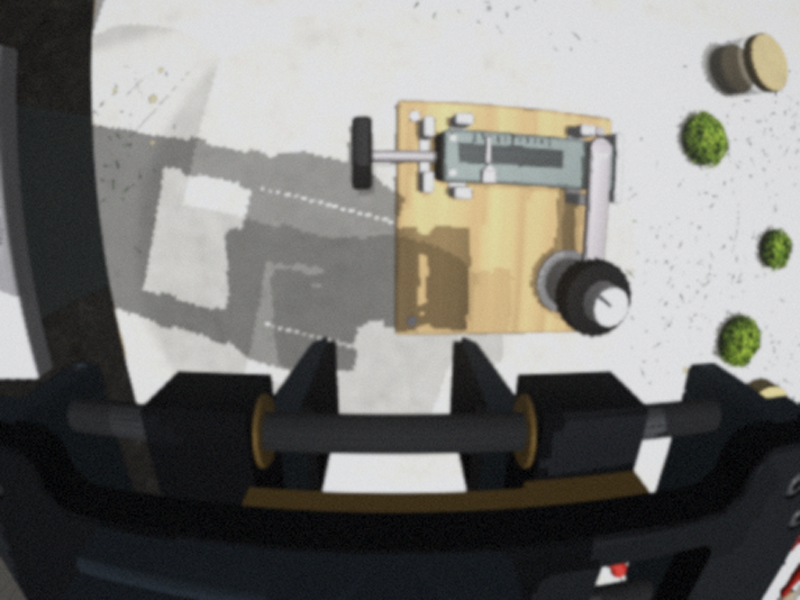

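View pics/s36b.png

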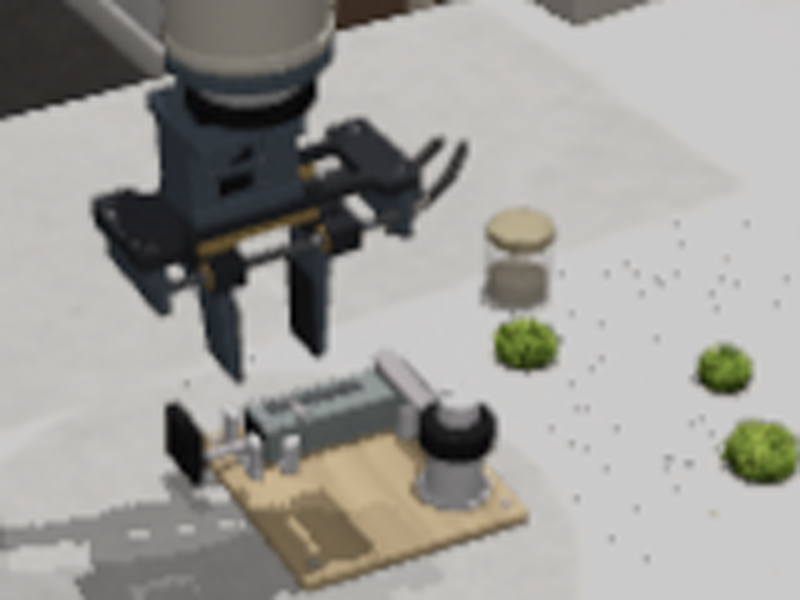

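View pics/t36b.png

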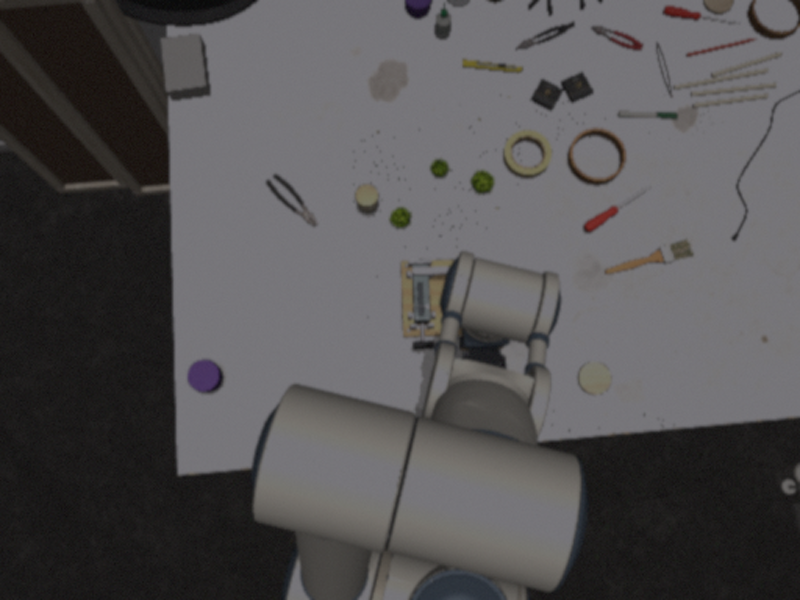

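Run:
```python
from h import *
k=1/1.5625;a=ld('wrist36');b=ld('w11')
p=onz(a,600*k,150*k,.057,True);q=onz(a,596*k,250*k,.057,True);print('arm yaw',np.degrees(np.arctan2(*(p-q)[[1,0]])),p,q)
im=cv2.imread('pics/wrist36.png'); cv2.imwrite('pics/k36.png',cv2.resize(im[160:220,350:410],(600,600),interpolation=cv2.INTER_CUBIC))
# mark before: w11c crop5 off(190,205): (315,295)->(345,255)
m=[onz(b,*A8(x,y,(190,205),5),.087,True) for x,y in [(315,295),(345,253)]]
print('mark0',np.degrees(np.arctan2(*(m[1]-m[0])[[1,0]])))
```

```text
arm yaw 87.52444665225023 [ 6.28291207e-01 -3.41180073e-04  5.70000000e-02] [ 0.62543205 -0.06647417  0.057     ]
mark0 144.9226384130017
```

View pics/k36.png

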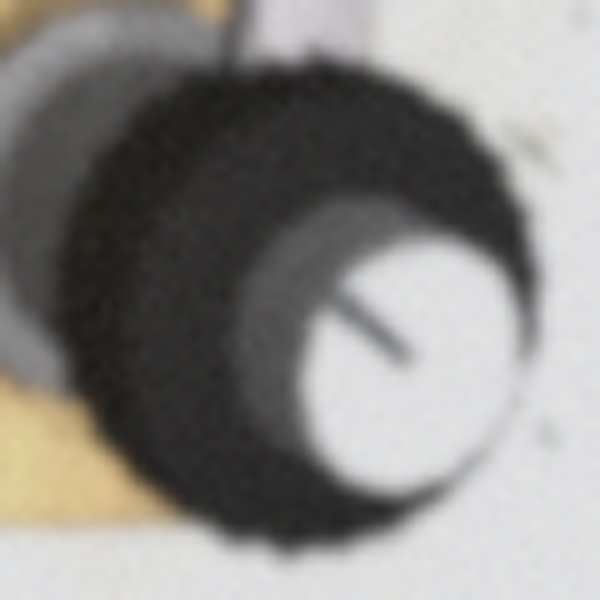

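Run:
```python
from h import *
a=ld('wrist36')
m=[onz(a,*A8(x,y,(350,160),10),.087,True) for x,y in [(405,358),(340,292)]]
print('mark1',np.degrees(np.arctan2(*(m[1]-m[0])[[1,0]])))
sign_off(); print(status.state()['t'])
```

```text
mark1 138.26474314406968
the job is handed in; nothing more can be done
the job is handed in; nothing more can be done
```

The job is done and handed in at about 33 s, with one doubt: by my best view the pointer stands about 0.3 mm past the flag.

**What I did:**
1. I laid the gauge in the cradle with its rod through the slotted plate.
2. I turned the outer ring counter-clockwise about 72° until the torque jumped at the closed stop. The keeper arm now lies over the plain end.
3. I drew the rod out twice. The first pull stopped 3.8 mm short of the flag, so I eased the rod home, looked from straight above, and pulled again to the flag.
4. I held it there for about 0.7 s, eased it home until the pull dropped below the spring's 2 N, then let go and backed away.

**Last checks:**
- **Pointer:** the 0.3 mm reading has an uncertainty of about ±0.2 mm. The view from the side while holding read −0.1 ±0.3 mm.
- **Keeper arm:** measured at 87.5°, against 86.5° expected from the cradle's measured angle.
- **Centre knob:** its mark read 145° before and 138° after. I take that as reading error on a very short line, since earlier pictures showed it still while the ring turned. A small shift isn't ruled out.
- **Things around it:** the jar, disc and tub look unmoved in the top view.

**What went wrong on the way:**
- The first grasp missed because the fingers had not finished closing before I lifted.
- Coming down again, the fingertips pressed on the bench with about 60 N for a moment. That is below the 120 N wrist limit and it was not the gripper's body, but it is over the 40 N figure set for the arm and body.

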